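# Mark the blanks in the hand-cranked fixture and lay them out on the rail

### The job

Put every aluminium blank on the bench (two or three of them) fully home in the nest of its own outline in the marking fixture's sliding plate, then wind the crank clockwise through its two turns until the plate is all the way in under the marking head with the blanks still seated. Wind the crank back until the plate is all the way out again, then take the blanks out and lay each one flat on top of the narrow raised wooden rail, centred across it and none on another, and leave the soft jaws and the oil can alone.

Things in the scene. Friction and masses are not known exactly. Their poses are not given: they have to be found in the camera images.
- disc: round aluminium blank, 52 mm diameter, 16 mm thick, lying flat; origin at the centre of its underside, z up. May be absent (None from the start).
- square: square aluminium blank, 44 x 44 mm, 16 mm thick, lying flat; origin at the centre of its underside, x and y along its sides, z up. May be absent.
- oblong: oblong aluminium blank, 60 mm (x) by 36 mm (y), 16 mm thick, lying flat; origin at the centre of its underside, z up. May be absent.
- nest_disc (a point): centre of the floor of the round nest, 55 mm diameter and 6 mm deep with a black floor, in the grey steel sliding plate (250 x 84 mm, top 50 mm above the bench) of the fixture; a seated blank stands 10 mm proud. Axes are the fixture's: x along the row of nests (80 mm apart: round, square, oblong), y the way the plate slides in. Moves with the plate.
- nest_square (a point): centre of the floor of the square nest, 47 x 47 mm, 6 mm deep, sides along the fixture's axes; middle of the row.
- nest_oblong (a point): centre of the floor of the oblong nest, 63 mm (x) by 39 mm (y), 6 mm deep; last of the row.
- crank (a joint): angle of the hand crank (rad) on top of the fixture's grey gear box; grows clockwise seen from above. 0: plate all the way out (loading place), 4 pi = 12.57 (two full turns, a firm stop): plate all the way in. It stays where it is left.
- slide (a joint): travel of the sliding plate along the fixture's +y (m), driven by the crank: 0 out, 0.105 in. The marking head is a green bridge across the plate's path, 300 mm along x and 40 mm along y, 80 to 108 mm above the bench; its middle is 105 mm in y from the row of nests when the plate is out, and the nests are then clear of it.
- crank_axis (a point): point on the crank's vertical axis, at the height of the middle of the hand grip (135 mm above the bench). Its axes turn with the crank: x points to the hand grip. The crank arm (8 mm thick) lies 98 to 106 mm above the bench.
- crank_grip (a point): middle of the crank's hand grip: a black upright round post, 22 mm diameter, from 108 to 158 mm above the bench, 55 mm from the crank's axis; it spins freely on its own pin, so it can be held while it is walked round the circle. Turning takes about 2 N.
- rail_top (a point): centre of the top of the narrow wooden rail, 260 mm long (x) and 28 mm wide (y), top 40 mm above the bench, on a steel foot 270 x 70 mm, 8 mm thick. z up.
- jaw_a: stepped steel soft jaw standing on the bench, 45 x 30 mm, 87 mm tall; not to be disturbed. Origin at the centre of its underside.
- jaw_b: plain steel soft jaw standing on the bench, 45 x 30 mm, 65 mm tall; not to be disturbed. Origin at the centre of its underside.
- oiler: grey oil can, 54 mm diameter, 120 mm tall; not to be disturbed. Origin at the centre of its underside.
Not all that is in view belongs to the job. Leave any pink, purple or yellow look-alike of the oblong alone.

How it is judged:
By the outcome, as a careful person would: the job done as asked, in the order asked, and still so for the second after the job is handed in, with the robot touching nothing.
Of disc, square, oblong only 2 to 3 are there at a start; the rules pass over those that are not, and their reading is None.
At some moment in a run one of disc, square, oblong may be knocked a few centimetres aside while the robot is not near it.
Once in a run the grip may slacken for a moment while it holds something.
It also fails if it takes over 210 s, if anything falls off the work surface, if the arm or the gripper's body presses on something with over 40 N, if the wrist force passes 120 N, or if a joint passes its speed limit or range.

### The arm

A 6-joint arm with a two-finger parallel gripper is mounted at the origin on the work surface. World frame = base frame: x ahead of the robot, y to its left, z up, the work surface at z = 0. Lengths are in m, angles in degrees, forces in N, time in s.
With the tool pointing down it reaches from about 0.4 to 0.825 m from the base axis. Payload 7 kg.
Tool frame: the origin (TCP) lies on the centre line of the jaws, within the pads' length; the fingertips stand 17 mm ahead of it and the grasp point (between the pads) lies 2 mm behind it; y points along the fingers, z is the direction in which the jaws open and shut, and the axes are right-handed (so a half turn about y gives the same grasp; the last joint's range is limited). The gripper opens to 88 mm and grips with 3 to 60 N. Pads are 19 mm wide; open, the fingers measure 130 mm over their backs; the gripper's body (78 mm by 193 mm) begins 47 mm behind the grasp point.
Start: joints at [-56.316, 20.546, 0.682, 0, -70.136, -16.507], TCP at [0.199, -0.645, 0.244] pointing down, gripper open.
Joint ranges: [-176.03, 176.03], [-82.01, 121.73], [-58.28, 71.71], [-173.87, 95.51], [-174.79, -0.11], [-173.66, 173.66]. Speed limits (degrees/s): [136.94, 136.94, 172.46, 180, 180, 180].

### API

Orientations are given as [roll, pitch, yaw] about the fixed x, y, z axes, in that order (R = Rz(yaw) Ry(pitch) Rx(roll)).
In Python, from plant import r, capture, camera_info gives the robot as it stands. The module is installed in compiled form; this text tells all that it offers.
- The arm moves only by the tool apply_moves, never from a script. Its argument "deltas" is a list of rows, each an object of numbers: "tx", "ty", "tz": the shift along the tool's x, y, z in m; "turn": the turn about the tool's y in rad; "gripper": the finger opening in m, from 0 to 0.0876. A call has 1 to 5 rows; each row is the pose to reach, as a shift and turn from the pose commanded when the call began, along the tool's axes at that moment; what a row does not reach only later rows make up. A row lasts 1/10 s, in which the tool goes at most 50 mm and 8.59 degrees, less where a joint would pass 70% of its speed; a pose out of reach is approached as far as the arm can. A call with a gripper value outside its range is refused whole. The fingers move at their own pace and stop on an object; "newtons" is the grip in N (left out, the last holds). Time passes only in rows, so rows that repeat a pose let the fingers close. It gives the time, the measured TCP pose, the force and the opening at its end, in the units of the state.
- r.get_state(): the state, without advancing time (a new reading comes with each control period).
- capture(name): name is "scene" or "top" or "wrist"; returns (picture, depth): 480x640x3 uint8, red, green, blue; 480x640 float32, m along the optical axis (not along the pixel's ray), 0 where there is no reading.
- camera_info(name): a dict with "K" (3x3 intrinsics, pixels), "eye" and "orientation" of the camera in the world; the wrist camera has in their place "tool_from_camera" (4x4, takes a point from camera to tool coordinates, whose origin is the TCP and whose axes are the tool frame's). Camera axes: x right, y up, looking along -z (the intrinsics and any distortion apply to the point x, -y, -z); pixel columns grow to the right and rows downward; lengths in m; the calibration is good to about 2 mm. A picture is of the moment at which its call begins: read the wrist's pose just before it. camera_info takes no time and is no camera call.
- r.close_job(): hands the job in, once; it reports no verdict.
The state is a dict: "time_s": time; "joints": joint angles; "qd": joint speeds; "joint_torque": joint torques, N m; "tcp_pos": TCP position; "eef_rot": TCP orientation; "contact_force": force on the tool from outside, world axes, zero at the start; "moment": the same for the moment, N m; "gripper_width": finger opening in m.
Only numpy, scipy, OpenCV 4.12 (cv2) and the standard library are available. Lean on these libraries where they do the work, as an engineer would, in place of code of your own. Each camera call takes 0.05 s, during which the arm holds its last target.

## Working session

There is one attempt and no reset: what is moved stays moved. The work goes in short steps, Python scripts to look and compute and a tool call to move; the robot and the scene stay as the last step left them, time stands still between calls to the robot, and variables do not carry over. Pictures are saved under pics/ and viewed, and the job is handed in when it is done.

Besides the shell and the picture viewer there is one more tool, called after "Request:" as name(argument=value, ...) on one line, values as JSON. apply_moves: Moves the arm, as the interface text tells. Its arguments: {"type":"object","properties":{"deltas":{"type":"array","items":{"type":"object","properties":{"tx":{"type":"number"},"ty":{"type":"number"},"tz":{"type":"number"},"turn":{"type":"number"},"gripper":{"type":"number"}}}},"newtons":{"type":"number"}},"required":["deltas"]}

```bash
ls; mkdir -p pics; python3 - <<'E'
from plant import r,capture,camera_info
import cv2
print(r.get_state())
for n in("scene","top","wrist"):
    print(n,camera_info(n))
    p,d=capture(n); cv2.imwrite(f"pics/{n}0.png",p[:,:,::-1]); 
    import numpy as np; np.save(f"pics/{n}0.npy",d)
E
```

```text
pics
{'time_s': 0.0, 'joints': array([-5.63164513e+01,  2.05923368e+01,  6.33730544e-01, -1.88120040e-02,
       -7.01336581e+01, -1.65070137e+01]), 'qd': array([ 0.11122263,  0.11551404, -0.06831697, -0.09793016,  0.04456548,
        0.04667188]), 'joint_torque': array([-5.91532680e-04, -5.82718420e+01,  2.93066293e+01,  6.99752122e+00,
        6.91661640e-03, -1.28777151e-04]), 'tcp_pos': array([ 0.19918215, -0.64447725,  0.24261625]), 'eef_rot': array([-8.99065133e+01,  9.26222486e-03,  1.71701355e+01]), 'contact_force': array([-0.40979502, -0.28908823, -0.49838801]), 'moment': array([ 0.01121445, -0.04800263,  0.01287694]), 'gripper_width': 0.08746014957236325}
scene {'K': array([[439.54279904,   0.        , 322.66118789],
       [  0.        , 439.54279904, 246.45694489],
       [  0.        ,   0.        ,   1.        ]]), 'eye': array([ 1.1997017 , -0.07535569,  0.89575665]), 'orientation': array([3.73919844e+01, 3.53495894e-04, 8.41199105e+01])}
top {'K': array([[537.57036961,   0.        , 330.00602217],
       [  0.        , 537.57036961, 239.84569377],
       [  0.        ,   0.        ,   1.        ]]), 'eye': array([ 0.50463491, -0.02134061,  1.10570385]), 'orientation': array([ 6.11207374e+00, -3.38876710e-02, -8.92461973e+01])}
wrist {'K': array([[394.56819134,   0.        , 321.51722449],
       [  0.        , 394.56819134, 241.92135051],
       [  0.        ,   0.        ,   1.        ]]), 'tool_from_camera': array([[-1.03332642e-03, -9.68362718e-01, -2.49544742e-01,
        -6.65729898e-02],
       [-6.92699356e-04,  2.49545508e-01, -9.68362824e-01,
        -1.40045904e-01],
       [ 9.99999226e-01, -8.27775404e-04, -9.28646197e-04,
        -4.17743512e-04],
       [ 0.00000000e+00,  0.00000000e+00,  0.00000000e+00,
         1.00000000e+00]])}
```

View pics/scene0.png

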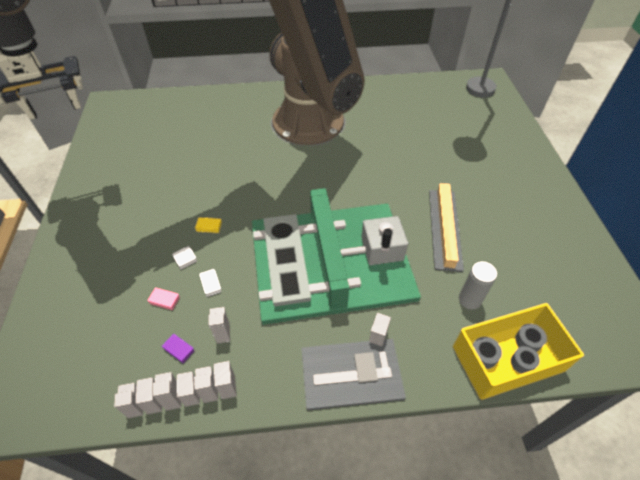

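View pics/top0.png

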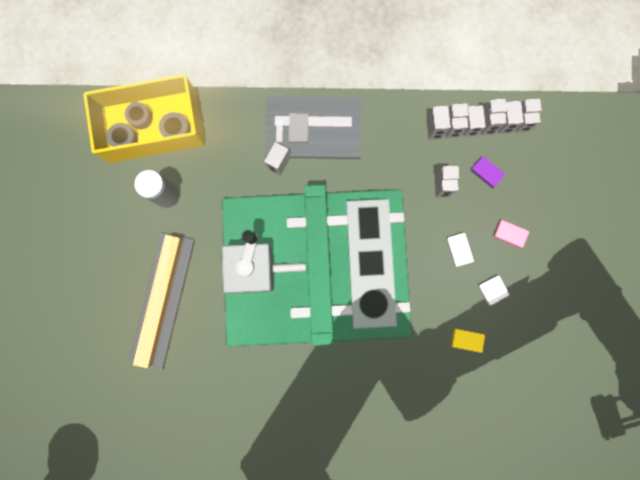

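View pics/wrist0.png

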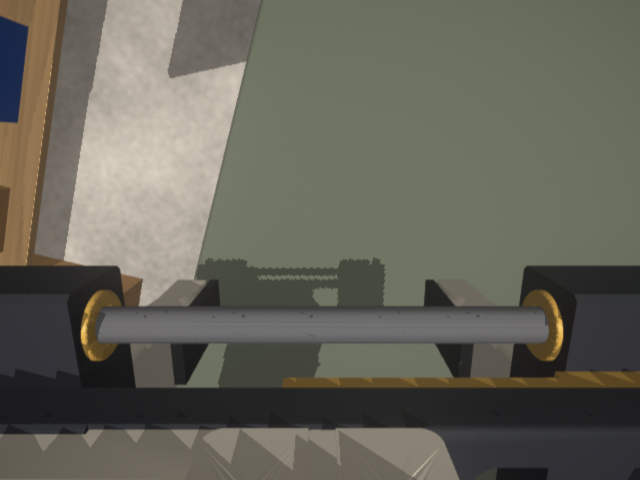

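The top view shows these candidates:
- **White:** square at (494,290) and oblong at (461,250).
- **Coloured look-alikes to leave alone:** pink at (512,234), purple at (488,172), yellow at (468,341).
- **Other items:** jaws or block-like things at (450,180) and (275,156), the grey block on the dark plate at (299,127), and a row of blocks around y≈115. Rings in the bin at (120–175,125).

There is no disc on the bench. I choose the two white ones.

```bash
cat > h.py <<'E'
import numpy as np,cv2
from scipy.spatial.transform import Rotation as Ro
from plant import r,capture,camera_info
def pose(n,st=None):
    c=camera_info(n)
    if n=="wrist":
        st=st or r.get_state()
        R=Ro.from_euler('xyz',st['eef_rot'],degrees=True).as_matrix()
        T=c['tool_from_camera']
        return c['K'],R@T[:3,:3],R@T[:3,3]+st['tcp_pos']
    return c['K'],Ro.from_euler('xyz',c['orientation'],degrees=True).as_matrix(),c['eye']
def rays(P,uv):
    K,R,e=P
    uv=np.atleast_2d(uv).astype(float)
    d=np.c_[(uv[:,0]-K[0,2])/K[0,0],-(uv[:,1]-K[1,2])/K[1,1],-np.ones(len(uv))]
    return d@R.T
def plane(P,uv,z):
    d=rays(P,uv); e=P[2]
    return (e+d*((z-e[2])/d[:,2])[:,None])
def proj(P,X):
    K,R,e=P
    c=(np.atleast_2d(X)-e)@R
    return np.c_[K[0,0]*c[:,0]/-c[:,2]+K[0,2],-K[1,1]*c[:,1]/-c[:,2]+K[1,2]]
def tri(P1,uv1,P2,uv2):
    d1=rays(P1,uv1)[0];d2=rays(P2,uv2)[0]
    d1/=np.linalg.norm(d1);d2/=np.linalg.norm(d2)
    A=np.c_[d1,-d2];s=np.linalg.lstsq(A,P2[2]-P1[2],rcond=None)[0]
    a=P1[2]+s[0]*d1;b=P2[2]+s[1]*d2
    return (a+b)/2,np.linalg.norm(a-b)
def shot(n,name):
    st=r.get_state();P=pose(n,st)
    p,d=capture(n);p=np.ascontiguousarray(p[:,:,::-1])
    cv2.imwrite(f"pics/{name}.png",p);return P,p,d
def depthpt(P,uv,d):
    v=rays(P,uv); # dirs have unit optical depth
    z=np.array([d[int(round(b)),int(round(a))] for a,b in np.atleast_2d(uv)])
    return P[2]+v*z[:,None]
E
python3 - <<'E'
from h import *
P=pose("top");p=cv2.imread("pics/top0.png");d=np.load("pics/top0.npy")
Q=pose("scene");q=cv2.imread("pics/scene0.png")
hsv=cv2.cvtColor(p,cv2.COLOR_BGR2HSV)
print([ (p[v,u].tolist(),round(float(d[v,u]),3)) for u,v in[(494,290),(461,250),(450,180),(369,222),(374,303),(155,300),(320,260)]])
for (u,v) in [(494,290),(461,250)]: print(depthpt(P,(u,v),d))
# white blanks
def rects(img,m,lo=150):
    cs,_=cv2.findContours(m.astype(np.uint8)*255,cv2.RETR_EXTERNAL,cv2.CHAIN_APPROX_NONE)
    return [cv2.minAreaRect(c) for c in cs if cv2.contourArea(c)>lo]
h2=cv2.cvtColor(q,cv2.COLOR_BGR2HSV)
for nm,PP,hh,im in(("top",P,hsv,p),("scene",Q,h2,q)):
    for rc in rects(im,(hh[...,2]>150)&(hh[...,1]<60),100): 
        if nm=="top" and rc[0][1]<90: continue
        if nm=="scene" and not(90<rc[0][1]<420): continue
        print(nm,np.round(rc[0],1),np.round(rc[1],1),round(rc[2],1),np.round(plane(PP,rc[0],0.016),4))
big=cv2.resize(p[120:360,420:560],None,fx=4,fy=2.5*1.0) if 0 else cv2.resize(p[200:350,430:560],None,fx=4,fy=4,interpolation=cv2.INTER_CUBIC)
cv2.imwrite("pics/crop_blanks.png",big)
cv2.imwrite("pics/crop_fix.png",cv2.resize(p[170:370,120:420],None,fx=2.6,fy=2.6,interpolation=cv2.INTER_CUBIC))
E
```

```text
[([255, 255, 255], 1.083), ([255, 255, 255], 1.092), ([225, 227, 232], 1.046), ([60, 65, 61], 1.072), ([44, 48, 43], 1.054), ([190, 251, 255], 1.06), ([137, 185, 94], 1.001)]
[[ 0.52383084 -0.35212466  0.01836572]]
[[ 0.60386945 -0.2867285   0.01815478]]
top [300. 312.] [10. 20.] 90.0 [[0.4747 0.0379 0.016 ]]
top [341. 310.] [10. 20.] 90.0 [[ 0.4798 -0.0444  0.016 ]]
top [289.  267.4] [ 8.3 32.3] 87.1 [[0.564  0.0619 0.016 ]]
top [296.5 222. ] [10. 19.] 90.0 [[0.6571 0.0486 0.016 ]]
top [319.5 197.5] [395. 639.] 90.0 [[0.7086 0.0023 0.016 ]]
scene [551.4 410.8] [19.8 39.4] 83.7 [[0.9799 0.3978 0.016 ]]
scene [123.5 394.5] [25. 21.] 90.0 [[ 0.8613 -0.4416  0.016 ]]
scene [153.3 387.1] [24.8 43. ] 73.7 [[ 0.8522 -0.3841  0.016 ]]
scene [193.9 380.6] [25.  40.3] 76.0 [[ 0.847  -0.3034  0.016 ]]
scene [221.6 372.9] [25.3 17.1] 85.2 [[ 0.8364 -0.2478  0.016 ]]
scene [349.  367.5] [29.2 84.7] 84.8 [[0.8518 0.0156 0.016 ]]
scene [380. 323.] [17.8 21.8] 20.6 [[0.7569 0.0984 0.016 ]]
scene [216. 316.] [20. 18.] 90.0 [[ 0.7019 -0.2651  0.016 ]]
scene [162.9 296.8] [24.2 12.8] 15.9 [[ 0.6388 -0.3896  0.016 ]]
scene [210.  281.5] [25.6 19.9] 71.6 [[ 0.6076 -0.2833  0.016 ]]
scene [484.5 271. ] [27.7 21. ] 26.6 [[0.6451 0.3748 0.016 ]]
scene [184.8 256.6] [17.  21.5] 63.4 [[ 0.5273 -0.3492  0.016 ]]
scene [352.5 249.7] [ 6.2 25.4] 82.9 [[0.5486 0.0669 0.016 ]]
scene [289.2 263.4] [74.1 70. ] 83.5 [[ 0.5744 -0.0932  0.016 ]]
scene [385.6 231.8] [31.2 41.7] 81.3 [[0.4999 0.1603 0.016 ]]
scene [ 30.2 222.3] [20.2 23.8] 23.2 [[ 0.3724 -0.7634  0.016 ]]
scene [  9.  186.5] [18. 25.] 0.0 [[ 0.2293 -0.8623  0.016 ]]
scene [ 31.8 155.3] [95.5 70.7] 41.9 [[ 0.0999 -0.8376  0.016 ]]
```

View pics/crop_blanks.png

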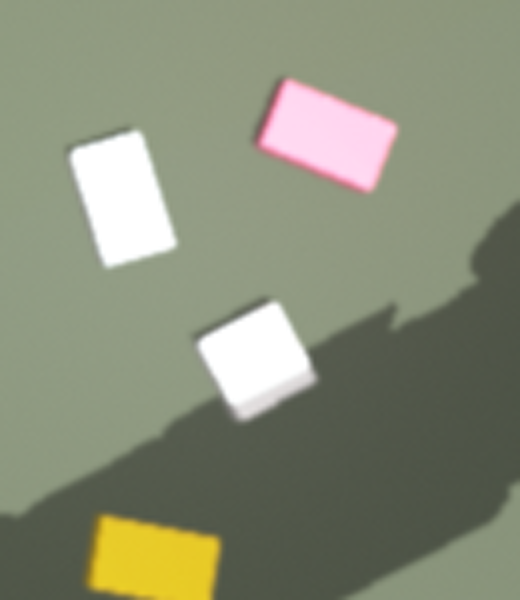

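View pics/crop_fix.png

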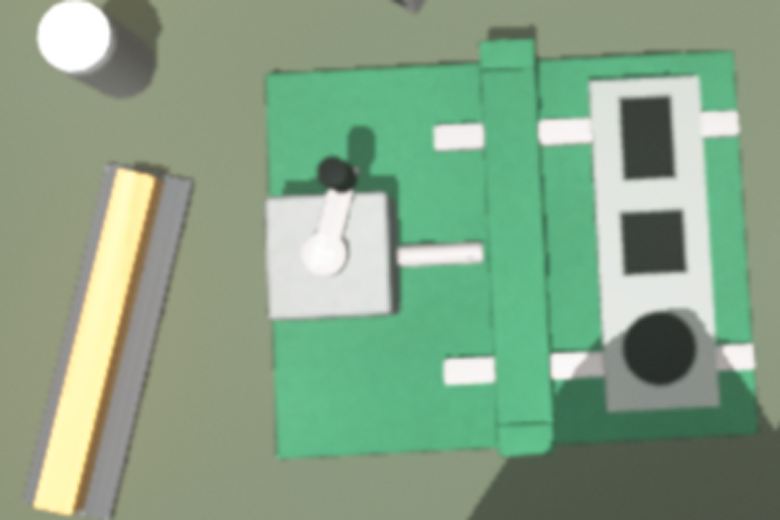

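```bash
cat > meas.py <<'E'
from h import *
def conts(m,lo,hi=1e9):
    cs,_=cv2.findContours(m.astype(np.uint8)*255,cv2.RETR_EXTERNAL,cv2.CHAIN_APPROX_NONE)
    return [c for c in cs if lo<cv2.contourArea(c)<hi]
def rects(m,box,lo,hi=1e9):
    x0,y0,x1,y1=box
    mm=np.zeros_like(m);mm[y0:y1,x0:x1]=m[y0:y1,x0:x1]
    return [cv2.minAreaRect(c) for c in conts(mm,lo,hi)]
def rectplane(P,rc,z):
    W=plane(P,cv2.boxPoints(rc),z)[:,:2].astype(np.float32)
    w=cv2.minAreaRect(W*1000)
    b=W
    e1=b[1]-b[0];e2=b[2]-b[1]
    L,S=(e1,e2) if np.linalg.norm(e1)>np.linalg.norm(e2) else (e2,e1)
    return np.round(b.mean(0),4),np.round([np.linalg.norm(L),np.linalg.norm(S)],4),round(float(np.degrees(np.arctan2(L[1],L[0]))),1)
E
python3 - <<'E'
from meas import *
P=pose("top");p=cv2.imread("pics/top0.png").astype(int);d=np.load("pics/top0.npy")
Q=pose("scene");q=cv2.imread("pics/scene0.png").astype(int);ds=np.load("pics/scene0.npy")
V=p.max(2);W=q.max(2)
for rc in rects((V>235),(430,225,530,310),100): print("blank top",np.round(rc[0],1),rectplane(P,rc,.016))
for rc in rects((W>235),(160,240,230,300),60): print("blank scene",np.round(rc[0],1),rectplane(Q,rc,.016))
T=[];S=[]
for rc in rects((V<90),(352,205,392,325),200): print("nest top",np.round(rc[0],1),rectplane(P,rc,.05));T.append(rc[0])
for rc in rects((W<70),(264,220,306,300),80): print("nest scene",np.round(rc[0],1),rectplane(Q,rc,.05));S.append(rc[0])
T.sort(key=lambda a:-a[1]);S.sort(key=lambda a:a[1])
for a,b in zip(T,S): print("tri",tri(P,a,Q,b))
hs=cv2.cvtColor(p.astype(np.uint8),cv2.COLOR_BGR2HSV);hq=cv2.cvtColor(q.astype(np.uint8),cv2.COLOR_BGR2HSV)
for rc in rects((V>215)&(hs[...,1]>50)&(hs[...,0]<32),(120,220,200,380),300): print("rail",rc,rectplane(P,rc,.04))
for rc in rects((W>215)&(hq[...,1]>50)&(hq[...,0]<32),(430,170,465,275),200): print("railS",rc,rectplane(Q,rc,.04))
for rc in rects(V<60,(235,225,265,250),50): print("grip",rc,plane(P,rc[0],.158))
for rc in rects(W<60,(370,220,400,252),50): print("gripS",rc,plane(Q,rc[0],.133))
E
```

```text
blank top [493.2 288.2] (array([ 0.5274, -0.3512], dtype=float32), array([0.0452, 0.0372], dtype=float32), -61.6)
blank top [460.2 249.3] (array([ 0.6056, -0.2856], dtype=float32), array([0.061 , 0.0374], dtype=float32), -163.7)
blank top [511.6 233.5] (array([ 0.6392, -0.391 ], dtype=float32), array([0.0608, 0.0367], dtype=float32), -111.5)
blank scene [168.5 294. ] (array([ 0.6325, -0.3776], dtype=float32), array([0.0399, 0.0276], dtype=float32), 84.1)
blank scene [209.5 280.8] (array([ 0.6049, -0.2846], dtype=float32), array([0.0621, 0.0372], dtype=float32), 15.8)
blank scene [184.3 256.6] (array([ 0.5269, -0.3504], dtype=float32), array([0.0452, 0.0359], dtype=float32), 119.5)
nest top [373.5 304. ] (array([ 0.493 , -0.1069], dtype=float32), array([0.0528, 0.0504], dtype=float32), -89.2)
nest top [370.8 262.8] (array([ 0.5734, -0.1013], dtype=float32), array([0.0429, 0.0428], dtype=float32), -85.7)
nest top [368.4 222.6] (array([ 0.6532, -0.0961], dtype=float32), array([0.0587, 0.035 ], dtype=float32), -176.2)
nest scene [289.4 283.4] (array([ 0.6539, -0.0954], dtype=float32), ar
[... 297 characters left out ...]
0.10671128,  0.04596859]), np.float64(0.0011282800686454562))
tri (array([ 0.5734688 , -0.10105989,  0.04880026]), np.float64(0.0007334620616457779))
tri (array([ 0.65334146, -0.09582789,  0.04859666]), np.float64(0.0008119678169322049))
rail ((155.82354736328125, 301.2059020996094), (14.794671058654785, 134.36473083496094), 14.03624439239502) (array([0.4943, 0.3206], dtype=float32), array([0.2611, 0.0297], dtype=float32), -11.4)
railS ((447.9609375, 221.55880737304688), (78.38947296142578, 12.055747985839844), 83.774169921875) (array([0.4929, 0.3209], dtype=float32), array([0.2658, 0.0343], dtype=float32), -11.5)
gripS ((386.5, 238.5), (17.0, 7.0), 90.0) [[0.61218719 0.12728741 0.133     ]]
```

Both views agree on the two blanks and the nests. I'll move the wrist camera over the blanks.

Request:
apply_moves(deltas=[{"tx": 0.045,"tz": 0.02},{"tx": 0.09,"tz": 0.04},{"tx": 0.135,"tz": 0.06},{"tx": 0.18,"tz": 0.08},{"tx": 0.225,"tz": 0.1}])

```text
invalid input at $.deltas[0]: expected keys tx, ty, tz, turn, gripper
```

Request:
apply_moves(deltas=[{"tx": 0.045,"tz": 0.02},{"tx": 0.09,"tz": 0.04},{"tx": 0.135,"tz": 0.06},{"tx": 0.18,"tz": 0.08},{"tx": 0.225,"tz": 0.1}])

```text
invalid input at $.deltas[0]: expected keys tx, ty, tz, turn, gripper
```

Request:
apply_moves(deltas=[{},{},{}])

```text
invalid input at $.deltas[0]: expected keys tx, ty, tz, turn, gripper
```

Request:
apply_moves(deltas=[{"tx": 0.045,"ty": 0,"tz": 0.02,"turn": 0,"gripper": 0.08},{"tx": 0.09,"ty": 0,"tz": 0.04,"turn": 0,"gripper": 0.08},{"tx": 0.135,"ty": 0,"tz": 0.06,"turn": 0,"gripper": 0.08},{"tx": 0.18,"ty": 0,"tz": 0.08,"turn": 0,"gripper": 0.08},{"tx": 0.225,"ty": 0,"tz": 0.1,"turn": 0,"gripper": 0.08}])

```text
time_s: 0.65
tcp_pos: [0.3859, -0.4813, 0.2434]
eef_rot: [-90.0, 0.0, 17.2]
contact_force: [0.5, -0.8, 0.3]
gripper_width: 0.08
```

Request:
apply_moves(deltas=[{"tx": 0.045,"ty": 0,"tz": 0.02,"turn": 0,"gripper": 0.08},{"tx": 0.09,"ty": 0,"tz": 0.04,"turn": 0,"gripper": 0.08},{"tx": 0.135,"ty": 0,"tz": 0.06,"turn": 0,"gripper": 0.08},{"tx": 0.18,"ty": 0,"tz": 0.08,"turn": 0,"gripper": 0.08},{"tx": 0.225,"ty": 0,"tz": 0.1,"turn": 0,"gripper": 0.08}])

```text
time_s: 1.15
tcp_pos: [0.5714, -0.3192, 0.2435]
eef_rot: [-90.0, 0.0, 17.2]
contact_force: [0.9, -0.1, 1.4]
gripper_width: 0.08
```

Request:
apply_moves(deltas=[{"tx": 0,"ty": 0,"tz": 0,"turn": 0,"gripper": 0.08},{"tx": 0,"ty": 0,"tz": 0,"turn": 0,"gripper": 0.08},{"tx": 0,"ty": 0,"tz": 0,"turn": 0,"gripper": 0.08}])

```text
time_s: 1.45
tcp_pos: [0.5697, -0.3211, 0.2433]
eef_rot: [-90.0, 0.0, 17.2]
contact_force: [-0.2, -0.1, -0.3]
gripper_width: 0.0799
```

```bash
python3 - <<'E'
from meas import *
P,p,d=shot("wrist","w1")
E
```

```text
(no output)
```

View pics/w1.png

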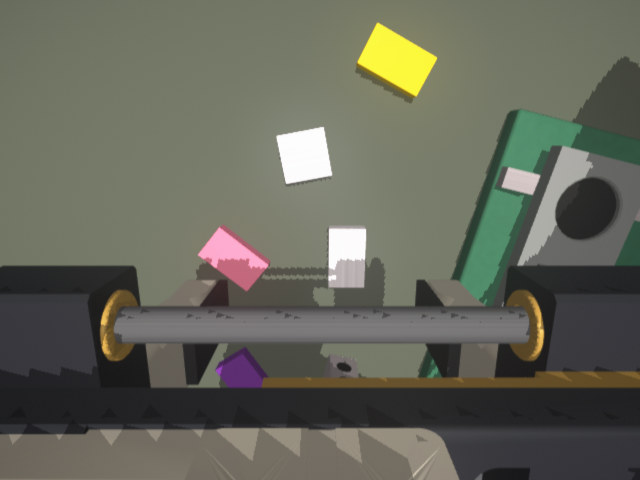

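```bash
python3 - <<'E'
from meas import *
st=r.get_state();P=pose("wrist",st);p=cv2.imread("pics/w1.png").astype(int)
P2,_,d=shot("wrist","w1b")
hs=cv2.cvtColor(p.astype(np.uint8),cv2.COLOR_BGR2HSV);V=p.max(2)
m=(hs[...,1]<35)&(p.min(2)>165)
for rc in rects(m,(260,110,400,300),300): print(np.round(rc[0],1),np.round(rc[1],1),rectplane(P,rc,.016),depthpt(P,rc[0],d))
m=(V<60)
for rc in rects(m,(545,160,630,250),300): print("nest disc",rc,rectplane(P,rc,.05))
T=pose("top");t,dd=capture("top");t=t[:,:,::-1].astype(int);cv2.imwrite("pics/t1.png",t)
S=pose("scene");s,_=capture("scene");s=s[:,:,::-1].astype(int);cv2.imwrite("pics/s1.png",s)
print(t[288,493],t[293,499],s[256,184])
E
```

```text
[346.5 257. ] [58. 37.] (array([ 0.6041, -0.2854], dtype=float32), array([0.0588, 0.0353], dtype=float32), 18.8) [[ 0.60359214 -0.28555928  0.01575188]]
[304.  155.1] [49.8 48.7] (array([ 0.5233, -0.3525], dtype=float32), array([0.0441, 0.0437], dtype=float32), 28.3) [[ 0.52303572 -0.35263869  0.01570762]]
nest disc ((586.0000610351562, 208.50003051757812), (53.03300857543945, 65.76093292236328), 45.0) (array([ 0.4934, -0.1085], dtype=float32), array([0.0514, 0.0488], dtype=float32), 156.9)
[66 81 97] [86 84 81] [247 247 247][ WARN:0@4.592] global loadsave.cpp:1063 imwrite_ Unsupported depth image for selected encoder is fallbacked to CV_8U.
```

View pics/t1.png

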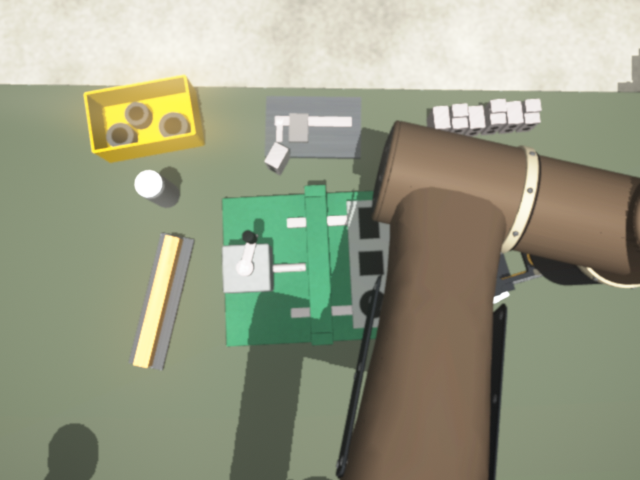

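The wrist view shows the white square at (304,155) and the oblong at (347,257), both with tops at z≈0.016. I'll grasp the oblong first.

Request:
apply_moves(deltas=[{"tx": 0.044,"ty": 0.0,"tz": 0.024,"turn": 0.01,"gripper": 0.06},{"tx": 0.044,"ty": 0.05,"tz": 0.024,"turn": 0.01,"gripper": 0.06},{"tx": 0.044,"ty": 0.1,"tz": 0.024,"turn": 0.01,"gripper": 0.06},{"tx": 0.044,"ty": 0.14,"tz": 0.024,"turn": 0.01,"gripper": 0.06},{"tx": 0.044,"ty": 0.14,"tz": 0.024,"turn": 0.01,"gripper": 0.06}])

```text
time_s: 2.15
tcp_pos: [0.6008, -0.2845, 0.0975]
eef_rot: [-89.7, 0.5, 16.5]
contact_force: [-0.3, -0.3, 0.4]
gripper_width: 0.0603
```

```bash
python3 - <<'E'
from meas import *
P,p,d=shot("wrist","w2")
print(r.get_state()['tcp_pos'],r.get_state()['eef_rot'])
E
```

```text
[ 0.60315292 -0.28537566  0.10150897] [-89.86868204   0.28158304  16.54850636]
```

View pics/w2.png

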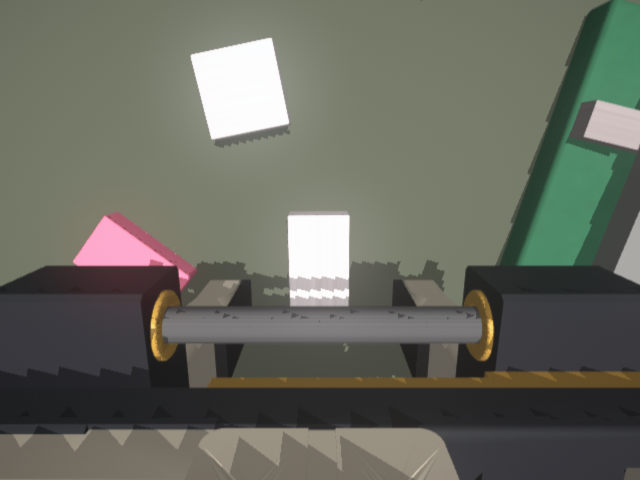

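```bash
python3 - <<'E'
from meas import *
st=r.get_state();P=pose("wrist",st)
p=cv2.imread("pics/w2.png").astype(int)
print(p[206:224,300].tolist())
R=Ro.from_euler('xyz',st['eef_rot'],degrees=True).as_matrix()
for v,z in((212,0.0),(215,.016),(216,.016)):
    print(v,R.T@(plane(P,(319,v),z)[0]-st['tcp_pos']))
m=(p.min(2)>200)
for rc in rects(m,(150,20,300,150),300): print("sq",rc, rectplane(P,rc,.016))
print(st['tcp_pos'],st['time_s'])
E
```

```text
[[120, 136, 133], [120, 136, 133], [121, 137, 134], [120, 137, 133], [124, 138, 136], [142, 148, 151], [156, 156, 163], [160, 160, 167], [171, 170, 179], [221, 221, 228], [247, 247, 250], [252, 252, 253], [253, 252, 253], [253, 253, 253], [253, 253, 253], [253, 253, 253], [253, 253, 253], [253, 253, 253]]
212 [-0.02345552  0.10162169 -0.00176681]
215 [-0.02454488  0.08562701 -0.00167854]
216 [-0.02395601  0.08562411 -0.00167885]
sq ((239.64633178710938, 88.68292236328125), (88.07205963134766, 83.11319732666016), 77.90524291992188) (array([ 0.5264, -0.3542], dtype=float32), array([0.044 , 0.0439], dtype=float32), 28.1)
[ 0.60315292 -0.28537566  0.10150897] 2.2
```

Request:
apply_moves(deltas=[{"tx": 0,"ty": 0,"tz": 0,"turn": 0,"gripper": 0.06},{"tx": 0,"ty": 0,"tz": 0,"turn": 0,"gripper": 0.06}])

```text
time_s: 2.4
tcp_pos: [0.6068, -0.2858, 0.1067]
eef_rot: [-90.1, -0.2, 16.6]
contact_force: [0.7, 0.1, 1.1]
gripper_width: 0.0599
```

```bash
python3 - <<'E'
from meas import *
st=r.get_state();P,p,d=shot("wrist","w3")
p=p.astype(int)
R=Ro.from_euler('xyz',st['eef_rot'],degrees=True).as_matrix()
e=np.argmax(p[190:260,300:340].min(2)>205,axis=0).mean()+190
print(e,R.T@(plane(P,(319,e),.016)[0]-st['tcp_pos']))
m=(p.min(2)>200)
for rc in rects(m,(150,20,300,150),300): print("sq",rc, rectplane(P,rc,.016),depthpt(P,rc[0],d))
print(st['tcp_pos'],st['eef_rot'])
E
```

```text
202.0 [-0.03138767  0.09061212 -0.0016952 ]
sq ((249.4024200439453, 77.8780517578125), (85.9767837524414, 80.59886169433594), 77.90524291992188) (array([ 0.5237, -0.3521], dtype=float32), array([0.0432, 0.0431], dtype=float32), 28.5) [[ 0.5230672  -0.35247595  0.01474907]]
[ 0.60675181 -0.28577598  0.10673002] [-90.14299115  -0.22472587  16.59984725]
```

Request:
apply_moves(deltas=[{"tx": 0,"ty": 0.03,"tz": -0.001,"turn": 0,"gripper": 0.06},{"tx": 0,"ty": 0.055,"tz": -0.001,"turn": 0,"gripper": 0.06},{"tx": 0,"ty": 0.07,"tz": -0.001,"turn": 0,"gripper": 0.06},{"tx": 0,"ty": 0.077,"tz": -0.001,"turn": 0,"gripper": 0.06},{"tx": 0,"ty": 0.077,"tz": -0.001,"turn": 0,"gripper": 0.06}])

```text
time_s: 2.95
tcp_pos: [0.6055, -0.286, 0.0266]
eef_rot: [-90.0, 0.0, 16.6]
contact_force: [0.1, -0.2, 0.0]
gripper_width: 0.0603
```

Request:
apply_moves(deltas=[{"tx": 0,"ty": 0,"tz": 0,"turn": 0,"gripper": 0.06},{"tx": 0,"ty": 0,"tz": 0,"turn": 0,"gripper": 0.03},{"tx": 0,"ty": 0,"tz": 0,"turn": 0,"gripper": 0.03},{"tx": 0,"ty": 0,"tz": 0,"turn": 0,"gripper": 0.03},{"tx": 0,"ty": 0,"tz": 0,"turn": 0,"gripper": 0.03}], newtons=30)

```text
time_s: 3.45
tcp_pos: [0.6056, -0.2859, 0.027]
eef_rot: [-90.0, -0.0, 16.6]
contact_force: [-1.3, 0.7, 2.9]
gripper_width: 0.0358
```

Request:
apply_moves(deltas=[{"tx": 0,"ty": -0.02,"tz": 0,"turn": 0,"gripper": 0.03},{"tx": 0,"ty": -0.06,"tz": 0,"turn": 0,"gripper": 0.03},{"tx": 0,"ty": -0.11,"tz": 0,"turn": 0,"gripper": 0.03},{"tx": 0.01,"ty": -0.15,"tz": 0.02,"turn": 0.02,"gripper": 0.03},{"tx": 0.03,"ty": -0.18,"tz": 0.05,"turn": 0.07,"gripper": 0.03}])

```text
time_s: 3.95
tcp_pos: [0.6198, -0.2305, 0.2098]
eef_rot: [-90.1, -0.1, 12.4]
contact_force: [0.7, 0.4, -1.6]
gripper_width: 0.0352
```

```bash
python3 - <<'E'
from h import *
st=r.get_state();print(st['tcp_pos'],st['eef_rot'],st['gripper_width'])
E
```

```text
[ 0.61980004 -0.23050439  0.2097767 ] [-90.07248375  -0.13218187  12.39079821] 0.03518230829839285
```

Request:
apply_moves(deltas=[{"tx": 0.02,"ty": 0,"tz": 0.04,"turn": 0.05,"gripper": 0.03},{"tx": 0.04,"ty": 0,"tz": 0.08,"turn": 0.1,"gripper": 0.03},{"tx": 0.062,"ty": 0,"tz": 0.123,"turn": 0.152,"gripper": 0.03},{"tx": 0.062,"ty": 0,"tz": 0.123,"turn": 0.152,"gripper": 0.03},{"tx": 0.062,"ty": 0,"tz": 0.123,"turn": 0.152,"gripper": 0.03}])

```text
time_s: 4.45
tcp_pos: [0.6536, -0.0944, 0.2063]
eef_rot: [-90.0, 0.0, 4.0]
contact_force: [-0.7, 0.1, -1.9]
gripper_width: 0.0355
```

Request:
apply_moves(deltas=[{"tx": 0,"ty": 0,"tz": 0,"turn": 0,"gripper": 0.03},{"tx": 0,"ty": 0,"tz": 0,"turn": 0,"gripper": 0.03},{"tx": 0,"ty": 0,"tz": 0,"turn": 0,"gripper": 0.03},{"tx": 0,"ty": 0,"tz": 0,"turn": 0,"gripper": 0.03}])

```text
time_s: 4.85
tcp_pos: [0.6534, -0.0968, 0.2066]
eef_rot: [-90.0, 0.0, 3.8]
contact_force: [-0.5, -0.3, -1.7]
gripper_width: 0.0355
```

```bash
python3 - <<'E'
from meas import *
st=r.get_state();P,p,d=shot("wrist","w4")
print(st['tcp_pos'],st['eef_rot'],st['qd'].round(2))
E
```

```text
[ 0.65336086 -0.09680211  0.20657382] [-9.00003871e+01  2.20678708e-03  3.81607381e+00] [ 0.28  0.04  0.1   0.05 -0.04 -0.09]
```

View pics/w4.png

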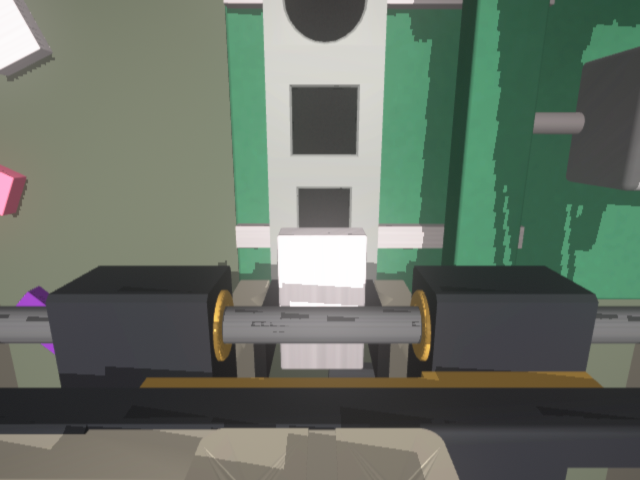

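```bash
cat > nest.py <<'E'
from meas import *
def tool(st,X):
    R=Ro.from_euler('xyz',st['eef_rot'],degrees=True).as_matrix()
    return (np.atleast_2d(X)-st['tcp_pos'])@R
E
python3 - <<'E'
from nest import *
st=r.get_state();P=pose("wrist",st)
p=cv2.imread("pics/w4.png").astype(int);V=p.max(2)
for rc in rects(V<120,(272,70,384,170),300):
    print("sqnest",rc,rectplane(P,rc,.05),tool(st,np.r_[rectplane(P,rc,.05)[0],.05]))
print("row 205",[(u,V[205,u]) for u in range(290,360)][::2])
print("col 330",[(v,V[v,330]) for v in range(178,245)][::2])
print("row 250",[(u,p[250,u].min()) for u in list(range(270,290))+list(range(355,375))])
print("row 130",[(u,V[130,u]) for u in list(range(284,298))+list(range(350,364))])
E
```

```text
sqnest ((324.5, 119.5), (67.0, 65.0), 90.0) (array([ 0.573, -0.1  ], dtype=float32), array([0.0461, 0.0458], dtype=float32), 5.2) [[-0.08048335  0.15658436  0.00201179]]
row 205 [(290, np.int64(205)), (292, np.int64(207)), (294, np.int64(207)), (296, np.int64(190)), (298, np.int64(139)), (300, np.int64(85)), (302, np.int64(86)), (304, np.int64(86)), (306, np.int64(87)), (308, np.int64(86)), (310, np.int64(87)), (312, np.int64(87)), (314, np.int64(86)), (316, np.int64(87)), (318, np.int64(86)), (320, np.int64(87)), (322, np.int64(87)), (324, np.int64(87)), (326, np.int64(87)), (328, np.int64(87)), (330, np.int64(86)), (332, np.int64(86)), (334, np.int64(86)), (336, np.int64(87)), (338, np.int64(86)), (340, np.int64(86)), (342, np.int64(85)), (344, np.int64(86)), (346, np.int64(85)), (348, np.int64(81)), (350, np.int64(160)), (352, np.int64(203)), (354, np.int64(208)), (356, np.int64(207)), (358, np.int64(207))]
col 330 [(178, np.int64(204)), (180, np.int64(205)), (182, np.int64(204)), (184, np.int64(205)), (186, np.int64(184)), (188, np.int64(121)), (190, np.int64(78)), (192, np.int64
[... 1365 characters left out ...]
371, np.int64(200)), (372, np.int64(200)), (373, np.int64(200)), (374, np.int64(200))]
row 130 [(284, np.int64(210)), (285, np.int64(209)), (286, np.int64(210)), (287, np.int64(209)), (288, np.int64(209)), (289, np.int64(205)), (290, np.int64(167)), (291, np.int64(155)), (292, np.int64(101)), (293, np.int64(66)), (294, np.int64(68)), (295, np.int64(69)), (296, np.int64(70)), (297, np.int64(69)), (350, np.int64(67)), (351, np.int64(67)), (352, np.int64(68)), (353, np.int64(68)), (354, np.int64(69)), (355, np.int64(72)), (356, np.int64(102)), (357, np.int64(152)), (358, np.int64(170)), (359, np.int64(205)), (360, np.int64(209)), (361, np.int64(210)), (362, np.int64(210)), (363, np.int64(210))]
```

```bash
python3 - <<'E'
from nest import *
st=r.get_state();P=pose("wrist",st)
def pl(uv,z): return tool(st,plane(P,uv,z))[0].round(4)
zo=st['tcp_pos'][2]-.011
print("obj near",pl((322,235.0),zo),"obj L",pl((277.9,250),zo),"R",pl((366.2,250),zo))
print("obl nest near",pl((323.5,187.2),.05),"L",pl((296.8,205),.05),"R",pl((350.4,205),.05))
for y in(.0492,.05): print("sq nest L/R",pl((289.9,130),y),pl((358.8,130),y))
p=cv2.imread("pics/w4.png").astype(int);V=p.max(2)
print([(v,V[v,324]) for v in list(range(78,92))+list(range(148,160))])
E
```

```text
obj near [-0.0304  0.011  -0.    ] obj L [-0.0243  0.011  -0.0176] R [-0.0243  0.011   0.0175]
obl nest near [-0.0324  0.1566  0.0014] L [-0.019   0.1566 -0.0188] R [-0.019   0.1566  0.0218]
sq nest L/R [-0.0737  0.1574 -0.0231] [-0.0738  0.1574  0.0269]
sq nest L/R [-0.0737  0.1566 -0.023 ] [-0.0737  0.1566  0.0268]
[(78, np.int64(215)), (79, np.int64(214)), (80, np.int64(215)), (81, np.int64(213)), (82, np.int64(214)), (83, np.int64(211)), (84, np.int64(178)), (85, np.int64(139)), (86, np.int64(120)), (87, np.int64(90)), (88, np.int64(71)), (89, np.int64(69)), (90, np.int64(71)), (91, np.int64(70)), (148, np.int64(71)), (149, np.int64(70)), (150, np.int64(69)), (151, np.int64(69)), (152, np.int64(69)), (153, np.int64(80)), (154, np.int64(136)), (155, np.int64(175)), (156, np.int64(191)), (157, np.int64(201)), (158, np.int64(205)), (159, np.int64(205))]
```

Request:
apply_moves(deltas=[{"tx": 0,"ty": 0.03,"tz": 0.0015,"turn": 0,"gripper": 0.03},{"tx": 0,"ty": 0.07,"tz": 0.0015,"turn": 0,"gripper": 0.03},{"tx": 0,"ty": 0.1,"tz": 0.0015,"turn": 0,"gripper": 0.03},{"tx": 0,"ty": 0.12,"tz": 0.0015,"turn": 0,"gripper": 0.03},{"tx": 0,"ty": 0.12,"tz": 0.0015,"turn": 0,"gripper": 0.03}])

```text
time_s: 5.4
tcp_pos: [0.6512, -0.0948, 0.0832]
eef_rot: [-90.0, 0.3, 3.8]
contact_force: [-1.2, 0.7, -0.8]
gripper_width: 0.0353
```

Request:
apply_moves(deltas=[{"tx": 0,"ty": 0,"tz": 0,"turn": 0,"gripper": 0.03},{"tx": 0,"ty": 0,"tz": 0,"turn": 0,"gripper": 0.03},{"tx": 0,"ty": 0,"tz": 0,"turn": 0,"gripper": 0.03}])

```text
time_s: 5.7
tcp_pos: [0.6544, -0.0944, 0.0883]
eef_rot: [-90.0, -0.2, 3.9]
contact_force: [0.1, 1.1, -1.5]
gripper_width: 0.0352
```

```bash
python3 - <<'E'
from meas import *
st=r.get_state();P,p,d=shot("wrist","w5")
print(st['tcp_pos'],st['eef_rot'],st['contact_force'])
E
```

```text
[ 0.65443368 -0.09436888  0.08831922] [-89.99842418  -0.15540569   3.8909338 ] [ 0.1496208   1.0741495  -1.52864811]
```

View pics/w5.png

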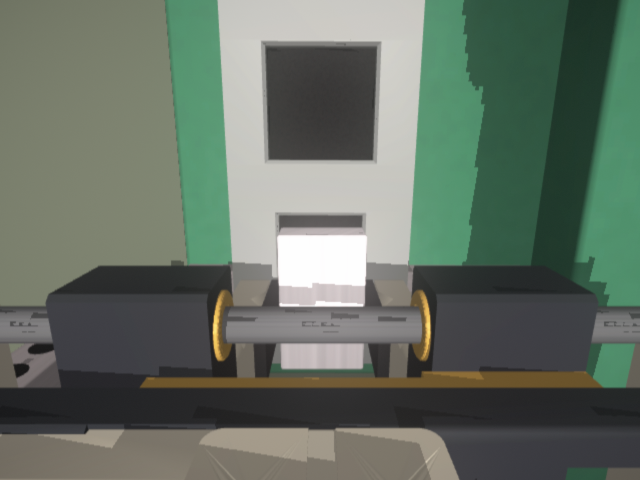

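Request:
apply_moves(deltas=[{"tx": 0,"ty": 0.003,"tz": 0,"turn": 0,"gripper": 0.03},{"tx": 0,"ty": 0.003,"tz": 0,"turn": 0,"gripper": 0.03},{"tx": 0,"ty": 0.003,"tz": 0,"turn": 0,"gripper": 0.03},{"tx": 0,"ty": 0.003,"tz": 0,"turn": 0,"gripper": 0.03},{"tx": 0,"ty": 0.003,"tz": 0,"turn": 0,"gripper": 0.03}])

```text
time_s: 6.25
tcp_pos: [0.6535, -0.0944, 0.0836]
eef_rot: [-90.0, 0.0, 3.9]
contact_force: [0.3, 0.1, -0.6]
gripper_width: 0.0352
```

```bash
python3 - <<'E'
from nest import *
st=r.get_state();P,p,d=shot("wrist","w6");V=p.max(2).astype(int)
print(st['tcp_pos'],st['eef_rot'],st['contact_force'])
print([(v,V[v,322]) for v in list(range(206,240))])
print([(v,V[v,322]) for v in list(range(34,54))+list(range(150,172))])
print([(u,V[222,u]) for u in list(range(270,286))+list(range(358,372))])
E
```

```text
[ 0.65349253 -0.09439427  0.08356199] [-9.00021493e+01  6.37795299e-04  3.88885308e+00] [ 0.30251505  0.13696492 -0.64607144]
[(206, np.int64(200)), (207, np.int64(200)), (208, np.int64(201)), (209, np.int64(201)), (210, np.int64(201)), (211, np.int64(201)), (212, np.int64(201)), (213, np.int64(201)), (214, np.int64(201)), (215, np.int64(200)), (216, np.int64(184)), (217, np.int64(168)), (218, np.int64(159)), (219, np.int64(128)), (220, np.int64(100)), (221, np.int64(95)), (222, np.int64(96)), (223, np.int64(97)), (224, np.int64(97)), (225, np.int64(98)), (226, np.int64(103)), (227, np.int64(138)), (228, np.int64(172)), (229, np.int64(185)), (230, np.int64(187)), (231, np.int64(188)), (232, np.int64(189)), (233, np.int64(191)), (234, np.int64(195)), (235, np.int64(235)), (236, np.int64(251)), (237, np.int64(254)), (238, np.int64(254)), (239, np.int64(254))]
[(34, np.int64(202)), (35, np.int64(201)), (36, np.int64(202)), (37, np.int64(201)), (38, np.int64(201)), (39, np.int64(204)), (40, np.int64(203)), (41, np.int64(170)), (42, np.int64(136)), (43, np.int64(131)), (44, np.int64(129))
[... 602 characters left out ...]
(199)), (170, np.int64(198)), (171, np.int64(198))]
[(270, np.int64(199)), (271, np.int64(199)), (272, np.int64(200)), (273, np.int64(196)), (274, np.int64(170)), (275, np.int64(164)), (276, np.int64(160)), (277, np.int64(131)), (278, np.int64(99)), (279, np.int64(88)), (280, np.int64(88)), (281, np.int64(88)), (282, np.int64(88)), (283, np.int64(89)), (284, np.int64(89)), (285, np.int64(89)), (358, np.int64(90)), (359, np.int64(90)), (360, np.int64(89)), (361, np.int64(90)), (362, np.int64(101)), (363, np.int64(143)), (364, np.int64(161)), (365, np.int64(163)), (366, np.int64(167)), (367, np.int64(198)), (368, np.int64(202)), (369, np.int64(202)), (370, np.int64(202)), (371, np.int64(201))]
```

```bash
python3 - <<'E'
from nest import *
st=r.get_state();P=pose("wrist",st)
def pl(uv,z): return tool(st,plane(P,uv,z))[0].round(4)
zo=st['tcp_pos'][2]-.011
print("obj near top",pl((322,234.7),zo),"near bottom",pl((322,227.2),zo-.016),"L",pl((277.9,250),zo),"R",pl((366.2,250),zo))
print("nest outer",pl((320,216),.05),pl((273.7,222),.05),pl((366.7,222),.05))
for z in(.049,.0485):print("nest inner",pl((320,219.2),z),pl((277.3,222),z),pl((362.7,222),z))
print("sq outer",pl((322,41.3),.05),pl((322,167),.05),"inner",pl((322,163),.049))
E
```

```text
obj near top [-0.0305  0.011  -0.    ] near bottom [-0.03   0.027 -0.   ] L [-0.0243  0.011  -0.0176] R [-0.0243  0.011   0.0175]
nest outer [-0.0337  0.0335 -0.0009] [-0.031   0.0335 -0.0217] [-0.031   0.0335  0.0201]
nest inner [-0.0321  0.0345 -0.0009] [-0.0308  0.0345 -0.0202] [-0.0308  0.0345  0.0184]
nest inner [-0.032   0.035  -0.0009] [-0.0307  0.035  -0.0202] [-0.0307  0.035   0.0184]
sq outer [-1.05e-01  3.35e-02 -1.00e-04] [-0.0553  0.0335 -0.    ] inner [-0.0569  0.0345 -0.    ]
```

Request:
apply_moves(deltas=[{"tx": -0.0003,"ty": 0,"tz": -0.001,"turn": 0.005,"gripper": 0.03},{"tx": -0.0003,"ty": 0.003,"tz": -0.001,"turn": 0.005,"gripper": 0.03},{"tx": -0.0003,"ty": 0.006,"tz": -0.001,"turn": 0.005,"gripper": 0.03},{"tx": -0.0003,"ty": 0.008,"tz": -0.001,"turn": 0.005,"gripper": 0.03},{"tx": -0.0003,"ty": 0.009,"tz": -0.001,"turn": 0.005,"gripper": 0.03}])

```text
time_s: 6.8
tcp_pos: [0.653, -0.0955, 0.0741]
eef_rot: [-90.0, 0.0, 3.6]
contact_force: [0.2, -0.4, -1.4]
gripper_width: 0.0353
```

Request:
apply_moves(deltas=[{"tx": 0,"ty": 0.001,"tz": 0,"turn": 0,"gripper": 0.03},{"tx": 0,"ty": 0.002,"tz": 0,"turn": 0,"gripper": 0.03},{"tx": 0,"ty": 0.003,"tz": 0,"turn": 0,"gripper": 0.03},{"tx": 0,"ty": 0.003,"tz": 0,"turn": 0,"gripper": 0.03}])

```text
time_s: 7.2
tcp_pos: [0.6532, -0.0954, 0.0714]
eef_rot: [-90.0, 0.0, 3.6]
contact_force: [0.6, 0.4, -0.2]
gripper_width: 0.0353
```

Request:
apply_moves(deltas=[{"tx": 0,"ty": 0.0005,"tz": 0,"turn": 0,"gripper": 0.03},{"tx": 0,"ty": 0.0005,"tz": 0,"turn": 0,"gripper": 0.045},{"tx": 0,"ty": 0.0005,"tz": 0,"turn": 0,"gripper": 0.055},{"tx": 0,"ty": 0.0005,"tz": 0,"turn": 0,"gripper": 0.055},{"tx": 0,"ty": 0.0005,"tz": 0,"turn": 0,"gripper": 0.055}])

```text
time_s: 7.7
tcp_pos: [0.6533, -0.0954, 0.0712]
eef_rot: [-90.0, -0.0, 3.6]
contact_force: [-0.4, 0.4, 0.1]
gripper_width: 0.0545
```

Request:
apply_moves(deltas=[{"tx": 0,"ty": -0.01,"tz": 0,"turn": 0,"gripper": 0.055},{"tx": 0,"ty": -0.03,"tz": 0,"turn": 0,"gripper": 0.055},{"tx": 0,"ty": -0.06,"tz": 0,"turn": 0,"gripper": 0.055},{"tx": 0,"ty": -0.1,"tz": 0,"turn": 0,"gripper": 0.06},{"tx": 0,"ty": -0.14,"tz": 0,"turn": 0,"gripper": 0.06}])

```text
time_s: 8.2
tcp_pos: [0.6529, -0.0955, 0.2131]
eef_rot: [-90.0, 0.0, 3.6]
contact_force: [1.3, -0.2, 1.1]
gripper_width: 0.0594
```

Request:
apply_moves(deltas=[{"tx": 0,"ty": 0,"tz": 0,"turn": 0,"gripper": 0.06},{"tx": 0,"ty": 0,"tz": 0,"turn": 0,"gripper": 0.06},{"tx": 0,"ty": 0,"tz": 0,"turn": 0,"gripper": 0.06},{"tx": 0,"ty": 0,"tz": 0,"turn": 0,"gripper": 0.06},{"tx": 0,"ty": 0,"tz": 0,"turn": 0,"gripper": 0.06}])

```text
time_s: 8.7
tcp_pos: [0.6528, -0.0955, 0.21]
eef_rot: [-90.0, 0.1, 3.6]
contact_force: [-0.6, 0.6, 0.4]
gripper_width: 0.0601
```

```bash
python3 - <<'E'
from nest import *
st=r.get_state();P,p,d=shot("wrist","w7")
print(st['tcp_pos'],st['eef_rot'])
for uv in[(325,225),(325,240),(325,260),(280,255),(370,200)]: print(uv,d[uv[1],uv[0]],depthpt(P,uv,d))
E
```

```text
[ 0.65279517 -0.09545751  0.20996761] [-90.00582767   0.11004982   3.59587874]
(325, 225) 0.29599577 [[ 0.64740162 -0.09327685  0.06021459]]
(325, 240) 0.3008994 [[ 0.65946724 -0.09246123  0.05824277]]
(325, 260) 0.30342436 [[ 0.6749489  -0.09145098  0.05960001]]
(280, 255) 0.3148491 [[ 0.6767013  -0.12721017  0.04764539]]
(370, 200) 0.30299553 [[ 0.62807014 -0.05981423  0.04863319]]
```

View pics/w7.png

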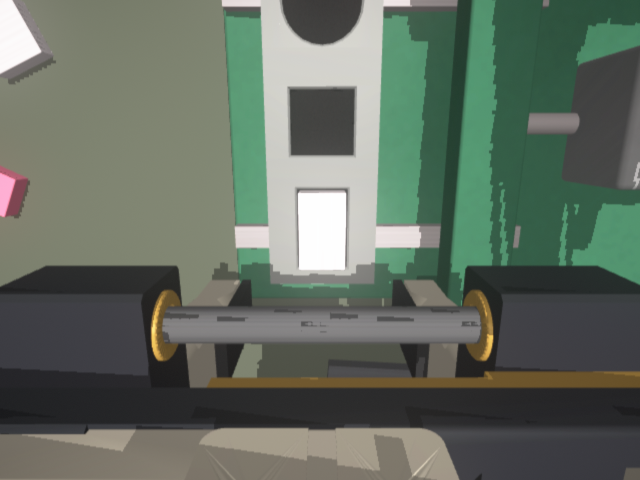

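The oblong is seated, with its top at z≈0.060 and even gaps all round. Next is the square.

Request:
apply_moves(deltas=[{"tx": -0.015,"ty": 0,"tz": -0.026,"turn": -0.05,"gripper": 0.06},{"tx": -0.04,"ty": 0,"tz": -0.068,"turn": -0.12,"gripper": 0.06},{"tx": -0.065,"ty": 0,"tz": -0.111,"turn": -0.2,"gripper": 0.07},{"tx": -0.09,"ty": 0,"tz": -0.154,"turn": -0.28,"gripper": 0.07},{"tx": -0.113,"ty": 0,"tz": -0.193,"turn": -0.36,"gripper": 0.07}])

```text
time_s: 9.25
tcp_pos: [0.5513, -0.2967, 0.2107]
eef_rot: [-90.0, 0.0, 24.4]
contact_force: [1.1, -1.2, -0.1]
gripper_width: 0.0696
```

```bash
python3 - <<'E'
from h import *
st=r.get_state();print(st['tcp_pos'],st['eef_rot'],st['gripper_width'])
E
```

```text
[ 0.55128503 -0.29672839  0.21068058] [-8.99799915e+01  3.84207647e-02  2.44254699e+01] 0.06960016357743944
```

Request:
apply_moves(deltas=[{"tx": -0.03,"ty": 0.01,"tz": -0.024,"turn": -0.04,"gripper": 0.07},{"tx": -0.05,"ty": 0.04,"tz": -0.04,"turn": -0.072,"gripper": 0.07},{"tx": -0.05,"ty": 0.075,"tz": -0.04,"turn": -0.072,"gripper": 0.07},{"tx": -0.05,"ty": 0.095,"tz": -0.04,"turn": -0.072,"gripper": 0.07},{"tx": -0.05,"ty": 0.105,"tz": -0.04,"turn": -0.072,"gripper": 0.07}])

```text
time_s: 9.75
tcp_pos: [0.5219, -0.352, 0.1033]
eef_rot: [-89.8, 0.2, 28.3]
contact_force: [0.7, 0.7, 0.2]
gripper_width: 0.07
```

Request:
apply_moves(deltas=[{"tx": 0,"ty": 0,"tz": 0,"turn": 0,"gripper": 0.07},{"tx": 0,"ty": 0,"tz": 0,"turn": 0,"gripper": 0.07},{"tx": 0,"ty": 0,"tz": 0,"turn": 0,"gripper": 0.07},{"tx": 0,"ty": 0,"tz": 0,"turn": 0,"gripper": 0.07},{"tx": 0,"ty": 0,"tz": 0,"turn": 0,"gripper": 0.07}])

```text
time_s: 10.25
tcp_pos: [0.5239, -0.3521, 0.107]
eef_rot: [-90.1, -0.1, 28.4]
contact_force: [-0.2, 0.7, 0.7]
gripper_width: 0.0703
```

```bash
python3 - <<'E'
from nest import *
st=r.get_state();P,p,d=shot("wrist","w8");p=p.astype(int)
print(st['tcp_pos'],st['eef_rot'])
E
```

```text
[ 0.52385553 -0.35211251  0.10698867] [-9.00613397e+01 -5.82818032e-02  2.83637608e+01]
```

View pics/w8.png

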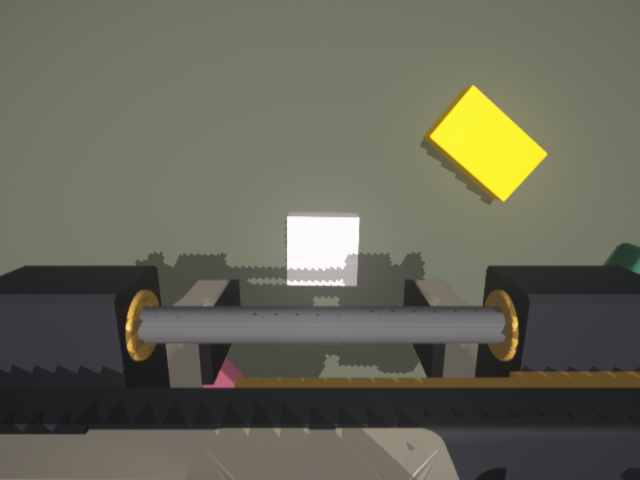

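```bash
python3 - <<'E'
from nest import *
st=r.get_state();P=pose("wrist",st);p=cv2.imread("pics/w8.png").astype(int)
m=p.min(2)
print([(v,m[v,310]) for v in list(range(208,222))+list(range(280,290))])
def pl(uv,z): return tool(st,plane(P,uv,z))[0].round(4)
print(pl((322,216),.016),pl((322,285.5),.016),pl((288,250),.016),pl((358.5,250),.016))
E
```

```text
[(208, np.int64(118)), (209, np.int64(117)), (210, np.int64(118)), (211, np.int64(121)), (212, np.int64(141)), (213, np.int64(155)), (214, np.int64(157)), (215, np.int64(162)), (216, np.int64(196)), (217, np.int64(236)), (218, np.int64(249)), (219, np.int64(251)), (220, np.int64(251)), (221, np.int64(251)), (280, np.int64(195)), (281, np.int64(237)), (282, np.int64(249)), (283, np.int64(249)), (284, np.int64(244)), (285, np.int64(191)), (286, np.int64(101)), (287, np.int64(84)), (288, np.int64(85)), (289, np.int64(84))]
[-0.023   0.0908  0.    ] [0.0209 0.0908 0.0001] [-0.002   0.0908 -0.0206] [-0.0021  0.0908  0.0222]
```

Request:
apply_moves(deltas=[{"tx": -0.001,"ty": 0.03,"tz": 0.001,"turn": 0,"gripper": 0.07},{"tx": -0.001,"ty": 0.055,"tz": 0.001,"turn": 0,"gripper": 0.07},{"tx": -0.001,"ty": 0.07,"tz": 0.001,"turn": 0,"gripper": 0.07},{"tx": -0.001,"ty": 0.0785,"tz": 0.001,"turn": 0,"gripper": 0.07},{"tx": -0.001,"ty": 0.0785,"tz": 0.001,"turn": 0,"gripper": 0.06}])

```text
time_s: 10.8
tcp_pos: [0.5215, -0.3515, 0.0266]
eef_rot: [-89.9, 0.1, 28.3]
contact_force: [0.3, 0.5, 0.3]
gripper_width: 0.0658
```

Request:
apply_moves(deltas=[{"tx": 0,"ty": 0,"tz": 0,"turn": 0,"gripper": 0.06},{"tx": 0,"ty": 0,"tz": 0,"turn": 0,"gripper": 0.038},{"tx": 0,"ty": 0,"tz": 0,"turn": 0,"gripper": 0.038},{"tx": 0,"ty": 0,"tz": 0,"turn": 0,"gripper": 0.038},{"tx": 0,"ty": 0,"tz": 0,"turn": 0,"gripper": 0.038}], newtons=30)

```text
time_s: 11.3
tcp_pos: [0.5225, -0.3519, 0.0284]
eef_rot: [-90.1, -0.0, 28.4]
contact_force: [-0.9, 1.3, 4.8]
gripper_width: 0.0434
```

Request:
apply_moves(deltas=[{"tx": 0,"ty": -0.015,"tz": 0,"turn": 0,"gripper": 0.038},{"tx": 0,"ty": -0.055,"tz": 0,"turn": 0,"gripper": 0.038},{"tx": 0,"ty": -0.1,"tz": 0,"turn": 0,"gripper": 0.038},{"tx": 0.02,"ty": -0.14,"tz": 0.02,"turn": 0.05,"gripper": 0.038},{"tx": 0.045,"ty": -0.17,"tz": 0.05,"turn": 0.12,"gripper": 0.038}])

```text
time_s: 11.8
tcp_pos: [0.5382, -0.287, 0.2002]
eef_rot: [-90.1, -0.1, 21.2]
contact_force: [1.0, 0.8, -0.8]
gripper_width: 0.0433
```

```bash
python3 - <<'E'
from h import *
st=r.get_state();print(st['tcp_pos'],st['eef_rot'],st['gripper_width'])
E
```

```text
[ 0.53824269 -0.28702392  0.20016082] [-90.09119902  -0.0925475   21.21556322] 0.04332636202588722
```

Request:
apply_moves(deltas=[{"tx": 0.026,"ty": 0,"tz": 0.04,"turn": 0.08,"gripper": 0.038},{"tx": 0.052,"ty": 0,"tz": 0.081,"turn": 0.16,"gripper": 0.038},{"tx": 0.076,"ty": 0,"tz": 0.12,"turn": 0.235,"gripper": 0.038},{"tx": 0.094,"ty": 0,"tz": 0.149,"turn": 0.29,"gripper": 0.038},{"tx": 0.101,"ty": 0,"tz": 0.16,"turn": 0.312,"gripper": 0.038}])

```text
time_s: 12.3
tcp_pos: [0.5735, -0.0974, 0.1976]
eef_rot: [-90.0, -0.0, 3.6]
contact_force: [0.0, 0.5, -0.7]
gripper_width: 0.0429
```

Request:
apply_moves(deltas=[{"tx": 0,"ty": 0.03,"tz": 0,"turn": 0,"gripper": 0.038},{"tx": 0,"ty": 0.06,"tz": 0,"turn": 0,"gripper": 0.038},{"tx": 0,"ty": 0.085,"tz": 0,"turn": 0,"gripper": 0.038},{"tx": 0,"ty": 0.1,"tz": 0,"turn": 0,"gripper": 0.038},{"tx": 0,"ty": 0.105,"tz": 0,"turn": 0,"gripper": 0.038}])

```text
time_s: 12.8
tcp_pos: [0.5719, -0.1005, 0.0905]
eef_rot: [-90.0, 0.2, 3.6]
contact_force: [-0.4, -0.4, -1.4]
gripper_width: 0.0433
```

Request:
apply_moves(deltas=[{"tx": 0,"ty": 0,"tz": 0,"turn": 0,"gripper": 0.038},{"tx": 0,"ty": 0,"tz": 0,"turn": 0,"gripper": 0.038},{"tx": 0,"ty": 0,"tz": 0,"turn": 0,"gripper": 0.038},{"tx": 0,"ty": 0,"tz": 0,"turn": 0,"gripper": 0.038},{"tx": 0,"ty": 0,"tz": 0,"turn": 0,"gripper": 0.038}])

```text
time_s: 13.3
tcp_pos: [0.5736, -0.1005, 0.0932]
eef_rot: [-90.0, -0.1, 3.6]
contact_force: [-0.8, -0.6, -1.8]
gripper_width: 0.0433
```

```bash
python3 - <<'E'
from nest import *
st=r.get_state();P,p,d=shot("wrist","w9");V=p.max(2).astype(int)
print(st['tcp_pos'],st['eef_rot'],st['qd'].round(1))
print([(v,V[v,322]) for v in range(210,262)])
E
```

```text
[ 0.57359884 -0.10045171  0.09319501] [-8.99948329e+01 -6.33389046e-02  3.59753046e+00] [-0.   0.3 -0.1 -0.   0.1  0. ]
[(210, np.int64(197)), (211, np.int64(198)), (212, np.int64(198)), (213, np.int64(198)), (214, np.int64(198)), (215, np.int64(198)), (216, np.int64(199)), (217, np.int64(199)), (218, np.int64(198)), (219, np.int64(197)), (220, np.int64(198)), (221, np.int64(198)), (222, np.int64(198)), (223, np.int64(198)), (224, np.int64(198)), (225, np.int64(198)), (226, np.int64(199)), (227, np.int64(199)), (228, np.int64(196)), (229, np.int64(177)), (230, np.int64(150)), (231, np.int64(127)), (232, np.int64(102)), (233, np.int64(90)), (234, np.int64(89)), (235, np.int64(90)), (236, np.int64(90)), (237, np.int64(91)), (238, np.int64(92)), (239, np.int64(92)), (240, np.int64(93)), (241, np.int64(93)), (242, np.int64(93)), (243, np.int64(93)), (244, np.int64(96)), (245, np.int64(121)), (246, np.int64(163)), (247, np.int64(182)), (248, np.int64(187)), (249, np.int64(188)), (250, np.int64(185)), (251, np.int64(185)), (252, np.int64(188)), (253, np.int64(191)), (254, np.int64(200)), (255, np.int64(240)), (256, np.int64(252)), (257, np.int64(254)), (258, np.int64(254)), (259, np.int64(254)), (260, np.int64(254)), (261, np.int64(254))]
```

View pics/w9.png

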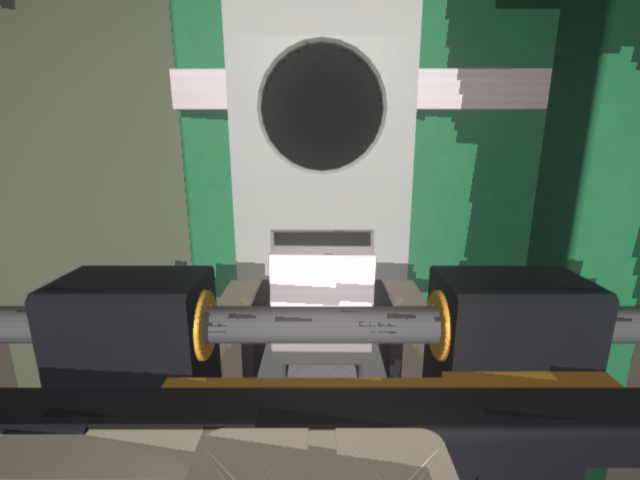

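Request:
apply_moves(deltas=[{"tx": 0,"ty": 0.003,"tz": 0,"turn": 0,"gripper": 0.038},{"tx": 0,"ty": 0.007,"tz": 0,"turn": 0,"gripper": 0.038},{"tx": 0,"ty": 0.007,"tz": 0,"turn": 0,"gripper": 0.038},{"tx": 0,"ty": 0.007,"tz": 0,"turn": 0,"gripper": 0.038},{"tx": 0,"ty": 0.007,"tz": 0,"turn": 0,"gripper": 0.038}])

```text
time_s: 13.85
tcp_pos: [0.5733, -0.1005, 0.0855]
eef_rot: [-90.0, 0.0, 3.6]
contact_force: [0.4, -0.0, -1.4]
gripper_width: 0.0433
```

```bash
python3 - <<'E'
from nest import *
st=r.get_state();P,p,d=shot("wrist","w10");V=p.max(2).astype(int)
print(st['tcp_pos'],st['eef_rot'],st['qd'].round(1))
def edges(a,thr): # subpixel crossings
    a=a.astype(float);i=np.where((a[:-1]-thr)*(a[1:]-thr)<0)[0]
    return (i+(thr-a[i])/(a[i+1]-a[i])).round(1)
print("col322 130",edges(V[200:280,322],140)+200,edges(V[200:280,322],220)+200)
print("row242",edges(V[242,255:390],140)+255, "row262",edges(p.min(2)[262,255:390].astype(int),225)+255)
print("disc col 322",edges(V[20:200,322],140)+20,"row105",edges(V[105,230:410],140)+230)
E
```

```text
[ 0.57334666 -0.10048014  0.0855154 ] [-9.00027438e+01  5.55786778e-03  3.60135062e+00] [-0.1 -0.2  0.1  0.  -0.  -0. ]
col322 130 [235.1 245.4] [254.7]
row242 [271.2 372.6] row262 [268.7 375.3]
disc col 322 [ 33.4 172.5] row105 [257.2 385.9]
```

```bash
python3 - <<'E'
from nest import *
st=r.get_state();P=pose("wrist",st)
def pl(uv,z): return tool(st,plane(P,uv,z))[0].round(4)
zt=st['tcp_pos'][2]-.012
print("obj near top",pl((322,254.7),zt),"bot",pl((322,245.4),zt-.016),"L",pl((268.7,262),zt),"R",pl((375.3,262),zt))
print("nest inner near",pl((322,235.1),.049),"L",pl((271.2,242),.049),"R",pl((372.6,242),.049))
print("disc",pl((322,33.4),.049),pl((322,172.5),.049),pl((257.2,105),.049),pl((385.9,105),.049))
E
```

```text
obj near top [-0.022  0.012 -0.   ] bot [-0.0216  0.028   0.    ] L [-0.0189  0.012  -0.0215] R [-0.019   0.012   0.0215]
nest inner near [-0.0242  0.0366  0.    ] L [-0.0209  0.0366 -0.0235] R [-0.021   0.0366  0.0234]
disc [-1.086e-01  3.660e-02 -1.000e-04] [-0.0527  0.0366 -0.    ] [-0.081   0.0366 -0.0275] [-0.081   0.0366  0.0271]
```

Request:
apply_moves(deltas=[{"tx": -0.0008,"ty": 0.001,"tz": 0,"turn": 0,"gripper": 0.038},{"tx": -0.0008,"ty": 0.004,"tz": 0,"turn": 0,"gripper": 0.038},{"tx": -0.0008,"ty": 0.007,"tz": 0,"turn": 0,"gripper": 0.038},{"tx": -0.0008,"ty": 0.009,"tz": 0,"turn": 0,"gripper": 0.038},{"tx": -0.0008,"ty": 0.01,"tz": 0,"turn": 0,"gripper": 0.038}])

```text
time_s: 14.4
tcp_pos: [0.5723, -0.1006, 0.0752]
eef_rot: [-90.0, 0.0, 3.6]
contact_force: [0.2, 0.5, -1.3]
gripper_width: 0.0434
```

Request:
apply_moves(deltas=[{"tx": 0,"ty": 0.001,"tz": 0,"turn": 0,"gripper": 0.038},{"tx": 0,"ty": 0.002,"tz": 0,"turn": 0,"gripper": 0.038},{"tx": 0,"ty": 0.003,"tz": 0,"turn": 0,"gripper": 0.038},{"tx": 0,"ty": 0.003,"tz": 0,"turn": 0,"gripper": 0.038}])

```text
time_s: 14.8
tcp_pos: [0.5726, -0.1005, 0.0726]
eef_rot: [-90.0, -0.0, 3.6]
contact_force: [0.7, 0.1, -0.6]
gripper_width: 0.0435
```

Request:
apply_moves(deltas=[{"tx": 0,"ty": 0.0005,"tz": 0,"turn": 0,"gripper": 0.038},{"tx": 0,"ty": 0.0005,"tz": 0,"turn": 0,"gripper": 0.055},{"tx": 0,"ty": 0.0005,"tz": 0,"turn": 0,"gripper": 0.062},{"tx": 0,"ty": 0.0005,"tz": 0,"turn": 0,"gripper": 0.062},{"tx": 0,"ty": 0.0005,"tz": 0,"turn": 0,"gripper": 0.062}])

```text
time_s: 15.3
tcp_pos: [0.5725, -0.1005, 0.072]
eef_rot: [-90.0, 0.0, 3.6]
contact_force: [0.0, 0.1, 0.8]
gripper_width: 0.0613
```

Request:
apply_moves(deltas=[{"tx": 0,"ty": -0.01,"tz": 0,"turn": 0,"gripper": 0.062},{"tx": 0,"ty": -0.03,"tz": 0,"turn": 0,"gripper": 0.062},{"tx": 0.015,"ty": -0.06,"tz": 0,"turn": 0,"gripper": 0.062},{"tx": 0.03,"ty": -0.1,"tz": 0,"turn": 0,"gripper": 0.062},{"tx": 0.04,"ty": -0.14,"tz": 0,"turn": 0,"gripper": 0.062}])

```text
time_s: 15.8
tcp_pos: [0.6129, -0.0981, 0.2143]
eef_rot: [-90.0, -0.0, 3.6]
contact_force: [0.6, -0.2, -0.3]
gripper_width: 0.0622
```

Request:
apply_moves(deltas=[{"tx": 0,"ty": 0,"tz": 0,"turn": 0,"gripper": 0.06},{"tx": 0,"ty": 0,"tz": 0,"turn": 0,"gripper": 0.06},{"tx": 0,"ty": 0,"tz": 0,"turn": 0,"gripper": 0.06},{"tx": 0,"ty": 0,"tz": 0,"turn": 0,"gripper": 0.06},{"tx": 0,"ty": 0,"tz": 0,"turn": 0,"gripper": 0.06}])

```text
time_s: 16.3
tcp_pos: [0.6118, -0.0981, 0.2112]
eef_rot: [-90.0, 0.1, 3.6]
contact_force: [0.1, 0.3, 0.4]
gripper_width: 0.0599
```

```bash
python3 - <<'E'
from nest import *
st=r.get_state();P,p,d=shot("wrist","w11")
print(st['tcp_pos'],st['eef_rot'])
m=p.min(2)>225
for rc in rects(m,(250,100,400,300),300):
    W=depthpt(P,[(rc[0][0]+a,rc[0][1]+b) for a,b in[(-12,-12),(12,-12),(12,12),(-12,12)]],d)
    print(rc,rectplane(P,rc,.06),W[:,2].round(4))
E
```

```text
[ 0.61182563 -0.0980779   0.21117123] [-90.00464811   0.09966935   3.59453164]
((321.5, 261.0), (30.0, 45.0), 90.0) (array([ 0.6353, -0.0967], dtype=float32), array([0.0344, 0.0242], dtype=float32), 93.6) [0.0597 0.058  0.0592 0.059 ]
((321.5, 178.5), (59.0, 59.0), 90.0) (array([ 0.5726, -0.1007], dtype=float32), array([0.0428, 0.0424], dtype=float32), 4.7) [0.0589 0.0592 0.058  0.0585]
```

View pics/w11.png

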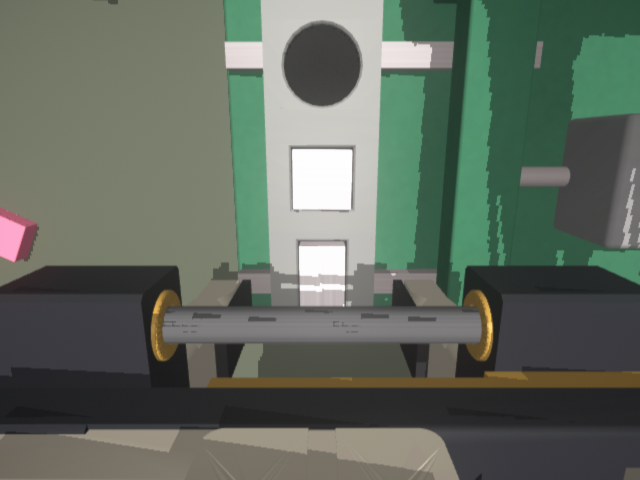

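```bash
python3 - <<'E'
from nest import *
P=pose("top");p=cv2.imread("pics/top0.png").astype(int);V=p.max(2)
print(V[228:246,240:262])
for rc in rects(V<75,(240,228,262,246),20): print("grip",rc,plane(P,rc[0],.158))
Q=pose("scene")
print(plane(P,(245.5,267.5),.106),plane(P,(245.5,267.5),.11))
cv2.imwrite("pics/c1.png",cv2.resize(cv2.imread("pics/top0.png")[225:300,215:310],None,fx=7,fy=7,interpolation=cv2.INTER_CUBIC))
cv2.imwrite("pics/c2.png",cv2.resize(cv2.imread("pics/scene0.png")[205:275,350:430],None,fx=7,fy=7,interpolation=cv2.INTER_CUBIC))
E
```

```text
[[184 185 183 183 182 181 180 178 181 182 183 183 177 153 123 112 113 112
  112 112 112 113]
 [184 184 183 183 178 172 163 156 157 165 175 180 177 153 123 114 112 112
  112 112 112 114]
 [185 184 182 175 159 137 119 111 111 122 143 163 169 150 122 112 113 111
  112 112 113 113]
 [185 182 174 153 121  92  78  73  73  79  98 122 136 131 116 112 112 113
  113 113 113 113]
 [183 178 155 117  84  67  64  63  64  65  71  80  92  99 102 107 111 112
  113 113 112 113]
 [181 167 131  87  67  64  64  64  64  65  65  66  67  70  82  96 108 113
  113 112 112 118]
 [179 157 113  75  64  64  65  65  65  66  65  66  63  59  63  83 109 117
  112 112 113 122]
 [178 152 108  72  64  65  65  66  66  66  68  67  65  57  54  72 105 117
  112 111 113 123]
 [177 151 105  71  65  65  66  67  67  68  69  68  64  58  51  61  87 105
  109 112 114 123]
 [172 147 103  73  66  66  67  69  70  69  70  69  65  57  51  53  70  92
  105 111 112 116]
 [148 129  98  72  66  67  68  69  70  71  71  69  63  54  50  51  63  88
  106 111 113 113]
 [123 114  97  77  69  68  68  70  72  71  70  66  58  52  51  51  61  87
  108 112 112 112]
 [114 112 103  90  77  70  69  69  69  68  64  60  54  51  50  53  67  92
  109 113 113 113]
 [114 114 110 104  92  81  76  72  66  60  56  53  51  51  53  61  79 101
  112 113 113 113]
 [113 115 113 111 106 105 118 122 100  73  57  54  55  64  84  94  99 109
  112 112 112 113]
 [113 113 114 114 117 138 181 207 186 136 101  94 100 127 161 152 126 123
  123 122 123 125]
 [123 124 126 128 142 175 224 239 234 211 188 184 192 211 218 189 160 166
  170 170 170 173]
 [168 171 173 176 187 214 238 244 243 239 235 236 238 240 231 194 186 206
  212 212 214 215]]
grip ((249.80001831054688, 236.9000244140625), (13.86362075805664, 9.838699340820312), 26.56505012512207) [[0.60948978 0.1217683  0.158     ]]
[[0.557883   0.13595362 0.106     ]] [[0.55766994 0.13532426 0.11      ]]
```

View pics/c1.png

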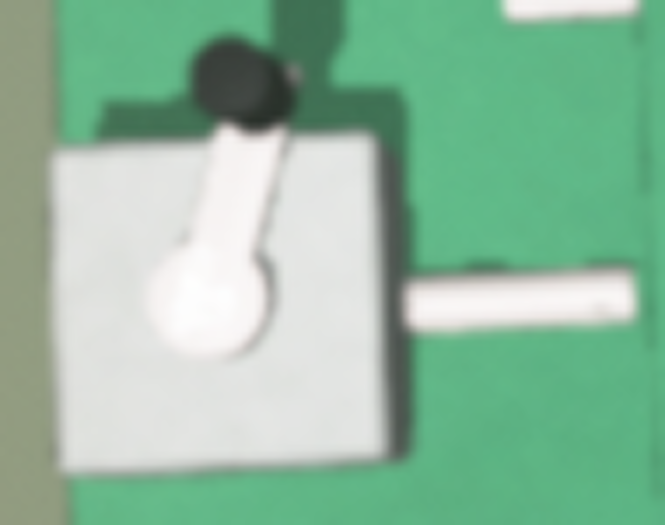

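View pics/c2.png

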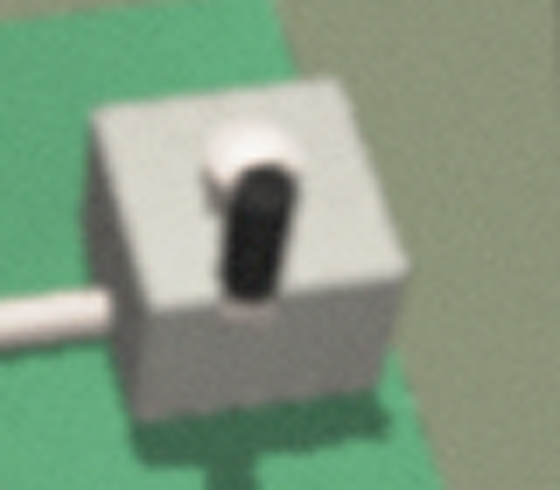

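```bash
python3 - <<'E'
from nest import *
P=pose("top");Q=pose("scene")
print(plane(P,(247.9,236.1),.158),plane(Q,(388.4,230.7),.158),tri(P,(247.9,236.1),Q,(388.4,230.7)))
print(plane(P,(253.3,240.4),.108),plane(Q,(385.7,246.5),.108))
print("hub",plane(P,(244.8,267.6),.108),plane(Q,(386.4,228),.108))
E
```

```text
[[0.61087312 0.12518016 0.158     ]] [[0.61055149 0.12886339 0.158     ]] (array([0.6110674 , 0.126865  , 0.15864325]), np.float64(0.0035577862340634776))
[[0.60853729 0.12259723 0.108     ]] [[0.61544768 0.12775416 0.108     ]]
hub [[0.55757374 0.13693245 0.108     ]] [[0.56212077 0.13963727 0.108     ]]
```

Request:
apply_moves(deltas=[{"tx": 0,"ty": -0.01,"tz": 0.03,"turn": 0,"gripper": 0.05},{"tx": 0,"ty": -0.02,"tz": 0.075,"turn": 0,"gripper": 0.05},{"tx": 0,"ty": -0.03,"tz": 0.12,"turn": 0,"gripper": 0.05},{"tx": 0,"ty": -0.03,"tz": 0.165,"turn": 0,"gripper": 0.05},{"tx": 0,"ty": -0.03,"tz": 0.195,"turn": 0,"gripper": 0.05}])

```text
time_s: 16.85
tcp_pos: [0.5999, 0.0992, 0.2422]
eef_rot: [-90.0, -0.0, 3.7]
contact_force: [-0.2, -0.2, -0.6]
gripper_width: 0.0496
```

Request:
apply_moves(deltas=[{"tx": 0,"ty": 0,"tz": 0.02,"turn": 0,"gripper": 0.05},{"tx": 0,"ty": 0,"tz": 0.026,"turn": 0,"gripper": 0.05},{"tx": 0,"ty": 0,"tz": 0.026,"turn": 0,"gripper": 0.05},{"tx": 0,"ty": 0,"tz": 0.026,"turn": 0,"gripper": 0.05},{"tx": 0,"ty": 0,"tz": 0.026,"turn": 0,"gripper": 0.05}])

```text
time_s: 17.35
tcp_pos: [0.5986, 0.1215, 0.242]
eef_rot: [-90.0, 0.0, 3.5]
contact_force: [-0.9, 0.3, -0.2]
gripper_width: 0.0499
```

```bash
python3 - <<'E'
from nest import *
st=r.get_state();P,p,d=shot("wrist","w12")
print(st['tcp_pos'],st['eef_rot'])
E
```

```text
[0.59860966 0.12154527 0.24198489] [-9.00117862e+01  1.33984278e-02  3.53706886e+00]
```

View pics/w12.png

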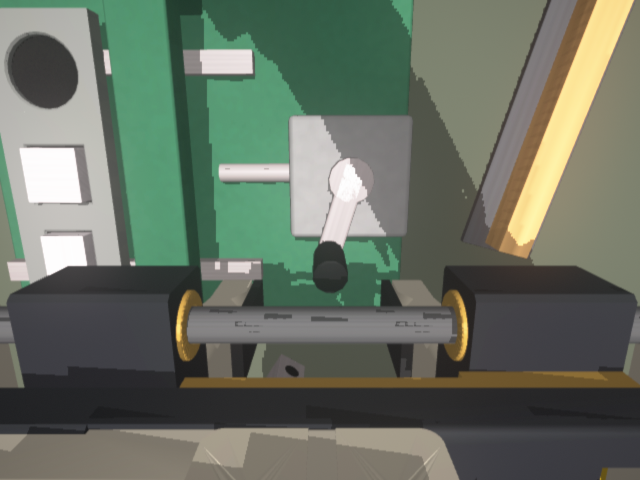

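```bash
python3 - <<'E'
from nest import *
st=r.get_state();P=pose("wrist",st);p=cv2.imread("pics/w12.png")
cv2.imwrite("pics/c3.png",cv2.resize(p[150:300,270:430],None,fx=4,fy=4,interpolation=cv2.INTER_CUBIC))
print("cap",plane(P,(330.3,274.5),.158),"hub",plane(P,(351,181),.108),plane(P,(351,181),.112))
_,_,d=shot("wrist","w12b");print(depthpt(P,[(351,181),(343,205),(330,274)],d))
E
```

```text
cap [[0.6096445  0.12734011 0.158     ]] hub [[0.5581174  0.13925524 0.108     ]] [[0.55774096 0.13893128 0.112     ]]
[[0.55844749 0.1395393  0.10449263]
 [0.57548783 0.13517588 0.10557287]
 [0.6091711  0.12711711 0.15849281]]
```

View pics/c3.png

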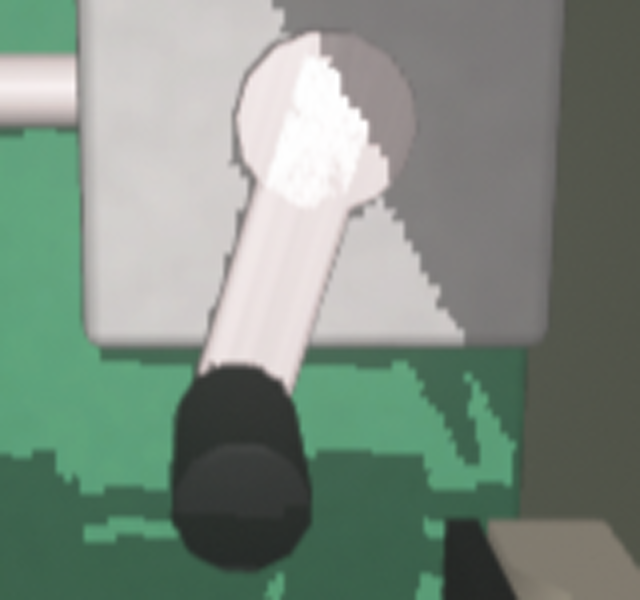

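Request:
apply_moves(deltas=[{"tx": 0.0126,"ty": 0,"tz": 0.005,"turn": 0,"gripper": 0.05},{"tx": 0.0126,"ty": 0.02,"tz": 0.005,"turn": 0,"gripper": 0.05},{"tx": 0.0126,"ty": 0.055,"tz": 0.005,"turn": 0,"gripper": 0.05},{"tx": 0.0126,"ty": 0.09,"tz": 0.005,"turn": 0,"gripper": 0.05},{"tx": 0.0126,"ty": 0.105,"tz": 0.005,"turn": 0,"gripper": 0.05}])

```text
time_s: 17.95
tcp_pos: [0.6098, 0.1276, 0.1335]
eef_rot: [-90.1, 0.2, 3.5]
contact_force: [0.1, -0.5, -0.5]
gripper_width: 0.0501
```

Request:
apply_moves(deltas=[{"tx": 0,"ty": 0,"tz": 0,"turn": 0,"gripper": 0.05},{"tx": 0,"ty": 0,"tz": 0,"turn": 0,"gripper": 0.05},{"tx": 0,"ty": 0,"tz": 0,"turn": 0,"gripper": 0.05},{"tx": 0,"ty": 0,"tz": 0,"turn": 0,"gripper": 0.05}])

```text
time_s: 18.35
tcp_pos: [0.6117, 0.1287, 0.1385]
eef_rot: [-89.9, -0.1, 3.6]
contact_force: [-0.0, 0.2, -0.0]
gripper_width: 0.0502
```

```bash
python3 - <<'E'
from nest import *
st=r.get_state();P,p,d=shot("wrist","w13")
print(st['tcp_pos'],st['eef_rot'])
E
```

```text
[0.61166228 0.12865242 0.13851698] [-89.94931042  -0.12862963   3.59928026]
```

View pics/w13.png

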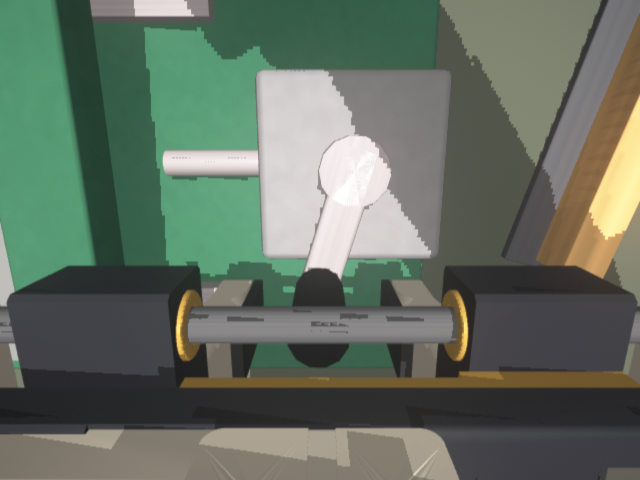

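Request:
apply_moves(deltas=[{"tx": 0,"ty": 0,"tz": -0.001,"turn": 0,"gripper": 0.03},{"tx": 0,"ty": 0,"tz": -0.001,"turn": 0,"gripper": 0.015},{"tx": 0,"ty": 0,"tz": -0.001,"turn": 0,"gripper": 0.015},{"tx": 0,"ty": 0,"tz": -0.001,"turn": 0,"gripper": 0.015},{"tx": 0,"ty": 0,"tz": -0.001,"turn": 0,"gripper": 0.015}], newtons=20)

```text
time_s: 18.9
tcp_pos: [0.6109, 0.1274, 0.1371]
eef_rot: [-90.0, -0.0, 3.6]
contact_force: [-1.0, -0.7, 0.9]
gripper_width: 0.0217
```

```bash
python3 - <<'E'
from nest import *
st=r.get_state();P,p,d=shot("wrist","w14")
print(st['tcp_pos'],st['eef_rot'],st['gripper_width'],st['contact_force'])
g=p[120:220,300:400]
cv2.imwrite("pics/c4.png",cv2.resize(p[100:300,240:460],None,fx=3,fy=3))
E
```

```text
[0.61088637 0.12736886 0.13709776] [-8.99991969e+01 -4.24116748e-04  3.60044995e+00] 0.021674688077954918 [-1.02685433 -0.73093377  0.8570802 ]
```

View pics/c4.png

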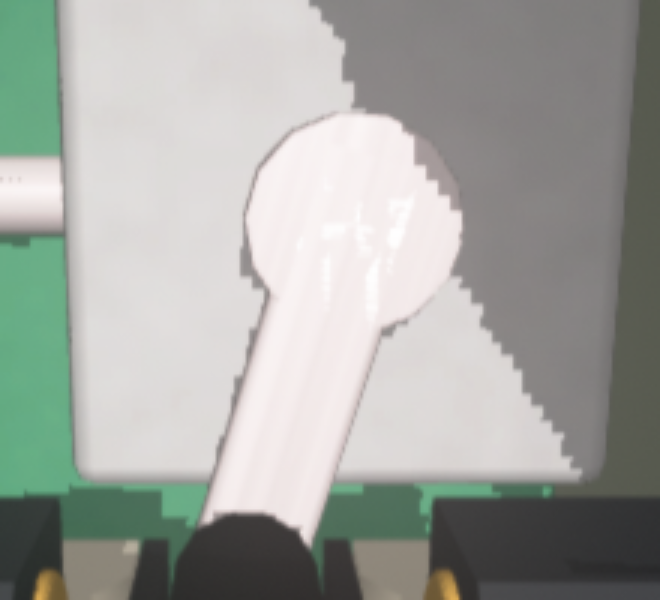

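```bash
python3 - <<'E'
from nest import *
st=r.get_state();P=pose("wrist",st)
h=plane(P,(358,174),.106);print(h,tool(st,h))
a=plane(P,(240+272/3,100+290/3),.104);b=plane(P,(240+205/3,100+520/3),.104)
a2=plane(P,(240+380/3,100+320/3),.104);b2=plane(P,(240+312/3,100+545/3),.104)
for u,v in((a,b),(a2,b2)): t=tool(st,v)-tool(st,u);print(np.degrees(np.arctan2(t[0,2],t[0,0])))
E
```

```text
[[0.55752498 0.13945316 0.106     ]] [[-0.05250126  0.03111535  0.01541545]]
-15.830699126904966
-15.09899863179947
```

```bash
python3 - <<'E'
import numpy as np
for s in(-1,1):
  for a0 in (-16,-106,-196,-286) if s<0 else (-16,74,164,254):
    a=np.radians(a0+s*18*np.arange(0,6));x=.055*(np.cos(a)-np.cos(a[0]));z=.055*(np.sin(a)-np.sin(a[0]))
    print(s,a0,[(round(i,4),round(j,4)) for i,j in zip(x[1:],z[1:])])
E
```

```text
-1 -16 [(np.float64(-0.0073), np.float64(-0.0156)), (np.float64(-0.019), np.float64(-0.0282)), (np.float64(-0.0341), np.float64(-0.0365)), (np.float64(-0.0509), np.float64(-0.0398)), (np.float64(-0.068), np.float64(-0.0377))]
-1 -106 [(np.float64(-0.0156), np.float64(0.0073)), (np.float64(-0.0282), np.float64(0.019)), (np.float64(-0.0365), np.float64(0.0341)), (np.float64(-0.0398), np.float64(0.0509)), (np.float64(-0.0377), np.float64(0.068))]
-1 -196 [(np.float64(0.0073), np.float64(0.0156)), (np.float64(0.019), np.float64(0.0282)), (np.float64(0.0341), np.float64(0.0365)), (np.float64(0.0509), np.float64(0.0398)), (np.float64(0.068), np.float64(0.0377))]
-1 -286 [(np.float64(0.0156), np.float64(-0.0073)), (np.float64(0.0282), np.float64(-0.019)), (np.float64(0.0365), np.float64(-0.0341)), (np.float64(0.0398), np.float64(-0.0509)), (np.float64(0.0377), np.float64(-0.068))]
1 -16 [(np.float64(0.0021), np.float64(0.0171)), (np.float64(-0.0012), np.float64(0.034)), (np.float64(-0.0095), np.float64(0.049)), (np.float64(-0.0221), np.float64(0.0608)), (np.float64(-0.0377), np.float64(0.068))]
1 74 [(np.float64(-0.0171), np.float64(0.0021)), (np.float64(-0.034), np.float64(-0.0012)), (np.float64(-0.049), np.float64(-0.0095)), (np.float64(-0.0608), np.float64(-0.0221)), (np.float64(-0.068), np.float64(-0.0377))]
1 164 [(np.float64(-0.0021), np.float64(-0.0171)), (np.float64(0.0012), np.float64(-0.034)), (np.float64(0.0095), np.float64(-0.049)), (np.float64(0.0221), np.float64(-0.0608)), (np.float64(0.0377), np.float64(-0.068))]
1 254 [(np.float64(0.0171), np.float64(-0.0021)), (np.float64(0.034), np.float64(0.0012)), (np.float64(0.049), np.float64(0.0095)), (np.float64(0.0608), np.float64(0.0221)), (np.float64(0.068), np.float64(0.0377))]
```

Start winding clockwise (α decreasing).

Request:
apply_moves(deltas=[{"tx": -0.0073,"ty": 0,"tz": -0.0156,"turn": 0,"gripper": 0.015},{"tx": -0.019,"ty": 0,"tz": -0.0282,"turn": 0,"gripper": 0.015},{"tx": -0.0341,"ty": 0,"tz": -0.0365,"turn": 0,"gripper": 0.015},{"tx": -0.0509,"ty": 0,"tz": -0.0398,"turn": 0,"gripper": 0.015},{"tx": -0.068,"ty": 0,"tz": -0.0377,"turn": 0,"gripper": 0.015}])

```text
time_s: 19.45
tcp_pos: [0.5454, 0.0856, 0.1371]
eef_rot: [-89.9, -0.2, 3.5]
contact_force: [5.4, 12.1, -5.1]
gripper_width: 0.0215
```

```bash
python3 - <<'E'
from nest import *
st=r.get_state();P,p,d=shot("wrist","w15")
print(st['tcp_pos'],st['eef_rot'],st['gripper_width'],st['contact_force'])
p,d=capture("scene");cv2.imwrite("pics/s2.png",p[:,:,::-1])
E
```

```text
[0.54535639 0.08561784 0.13714721] [-89.87719032  -0.15228733   3.53960235] 0.02149524582004729 [ 5.39500126 12.12811231 -5.06323565]
```

View pics/w15.png

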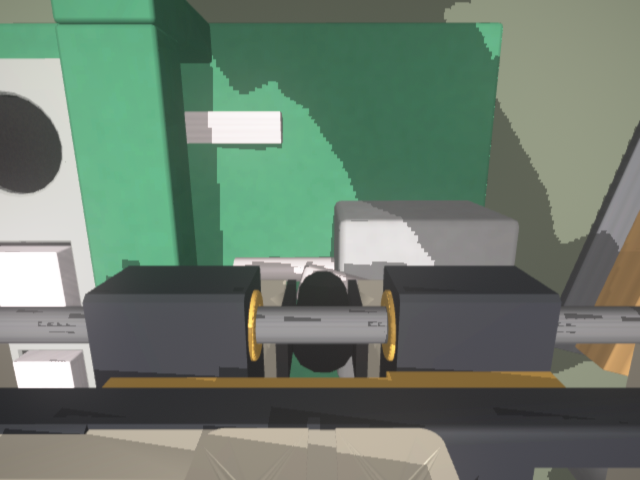

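Request:
apply_moves(deltas=[{"tx": -0.0156,"ty": 0,"tz": 0.0073,"turn": 0,"gripper": 0.015},{"tx": -0.0282,"ty": 0,"tz": 0.019,"turn": 0,"gripper": 0.015},{"tx": -0.0365,"ty": 0,"tz": 0.0341,"turn": 0,"gripper": 0.015},{"tx": -0.0398,"ty": 0,"tz": 0.0509,"turn": 0,"gripper": 0.015},{"tx": -0.0377,"ty": 0,"tz": 0.068,"turn": 0,"gripper": 0.015}])

```text
time_s: 20.05
tcp_pos: [0.5029, 0.1501, 0.1372]
eef_rot: [-90.0, -0.0, 3.6]
contact_force: [10.2, -5.3, -6.9]
gripper_width: 0.0214
```

Request:
apply_moves(deltas=[{"tx": 0.0073,"ty": 0,"tz": 0.0156,"turn": 0,"gripper": 0.015},{"tx": 0.019,"ty": 0,"tz": 0.0282,"turn": 0,"gripper": 0.015},{"tx": 0.0341,"ty": 0,"tz": 0.0365,"turn": 0,"gripper": 0.015},{"tx": 0.0509,"ty": 0,"tz": 0.0398,"turn": 0,"gripper": 0.015},{"tx": 0.068,"ty": 0,"tz": 0.0377,"turn": 0,"gripper": 0.015}])

```text
time_s: 20.55
tcp_pos: [0.5689, 0.1936, 0.1371]
eef_rot: [-90.0, 0.1, 3.6]
contact_force: [-2.9, -1.9, 4.0]
gripper_width: 0.0215
```

Request:
apply_moves(deltas=[{"tx": 0.0156,"ty": 0,"tz": -0.0073,"turn": 0,"gripper": 0.015},{"tx": 0.0282,"ty": 0,"tz": -0.019,"turn": 0,"gripper": 0.015},{"tx": 0.0365,"ty": 0,"tz": -0.0341,"turn": 0,"gripper": 0.015},{"tx": 0.0398,"ty": 0,"tz": -0.0509,"turn": 0,"gripper": 0.015},{"tx": 0.0377,"ty": 0,"tz": -0.068,"turn": 0,"gripper": 0.015}])

```text
time_s: 21.05
tcp_pos: [0.6108, 0.1259, 0.137]
eef_rot: [-90.0, 0.0, 3.6]
contact_force: [-7.0, 5.5, 5.3]
gripper_width: 0.0214
```

```bash
python3 - <<'E'
from nest import *
st=r.get_state();P,p,d=shot("wrist","w16")
print(st['tcp_pos'],st['eef_rot'],st['gripper_width'],st['contact_force'])
E
```

```text
[0.61084385 0.12587077 0.13696341] [-8.99772537e+01  2.27430013e-02  3.55573881e+00] 0.021401874987109756 [-6.99176922  5.52936251  5.27337144]
```

View pics/w16.png

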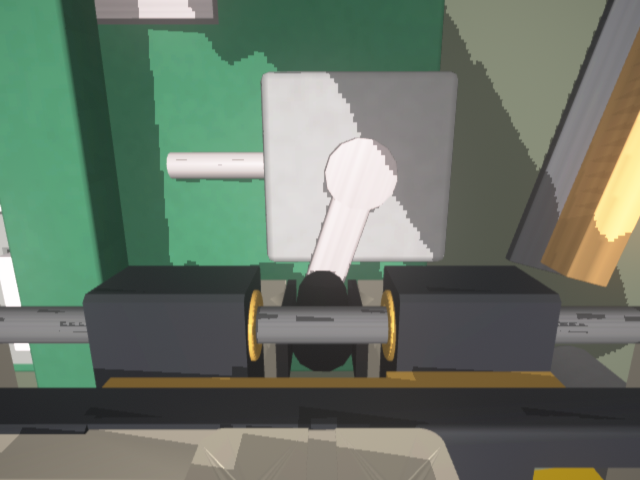

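Request:
apply_moves(deltas=[{"tx": -0.0073,"ty": 0,"tz": -0.0156,"turn": 0,"gripper": 0.015},{"tx": -0.019,"ty": 0,"tz": -0.0282,"turn": 0,"gripper": 0.015},{"tx": -0.0341,"ty": 0,"tz": -0.0365,"turn": 0,"gripper": 0.015},{"tx": -0.0509,"ty": 0,"tz": -0.0398,"turn": 0,"gripper": 0.015},{"tx": -0.068,"ty": 0,"tz": -0.0377,"turn": 0,"gripper": 0.015}])

```text
time_s: 21.6
tcp_pos: [0.5457, 0.0855, 0.1371]
eef_rot: [-89.8, -0.2, 3.5]
contact_force: [6.0, 12.9, -6.1]
gripper_width: 0.0213
```

Request:
apply_moves(deltas=[{"tx": -0.0156,"ty": 0,"tz": 0.0073,"turn": 0,"gripper": 0.015},{"tx": -0.0282,"ty": 0,"tz": 0.019,"turn": 0,"gripper": 0.015},{"tx": -0.0365,"ty": 0,"tz": 0.0341,"turn": 0,"gripper": 0.015},{"tx": -0.0398,"ty": 0,"tz": 0.0509,"turn": 0,"gripper": 0.015},{"tx": -0.0377,"ty": 0,"tz": 0.068,"turn": 0,"gripper": 0.015}])

```text
time_s: 22.1
tcp_pos: [0.5029, 0.1495, 0.1371]
eef_rot: [-90.1, -0.0, 3.6]
contact_force: [7.2, -5.0, -3.5]
gripper_width: 0.0215
```

Request:
apply_moves(deltas=[{"tx": 0.0073,"ty": 0,"tz": 0.0156,"turn": 0,"gripper": 0.015},{"tx": 0.019,"ty": 0,"tz": 0.0282,"turn": 0,"gripper": 0.015},{"tx": 0.0341,"ty": 0,"tz": 0.0365,"turn": 0,"gripper": 0.015},{"tx": 0.0509,"ty": 0,"tz": 0.0398,"turn": 0,"gripper": 0.015},{"tx": 0.068,"ty": 0,"tz": 0.0377,"turn": 0,"gripper": 0.015}])

```text
time_s: 22.6
tcp_pos: [0.5694, 0.1935, 0.137]
eef_rot: [-90.0, 0.0, 3.6]
contact_force: [-4.2, -2.7, 5.0]
gripper_width: 0.0211
```

Request:
apply_moves(deltas=[{"tx": 0.0156,"ty": 0,"tz": -0.0073,"turn": 0,"gripper": 0.015},{"tx": 0.0282,"ty": 0,"tz": -0.019,"turn": 0,"gripper": 0.015},{"tx": 0.0365,"ty": 0,"tz": -0.0341,"turn": 0,"gripper": 0.015},{"tx": 0.0398,"ty": 0,"tz": -0.0509,"turn": 0,"gripper": 0.015},{"tx": 0.039,"ty": 0,"tz": -0.062,"turn": 0,"gripper": 0.015}])

```text
time_s: 23.1
tcp_pos: [0.6144, 0.1383, 0.1373]
eef_rot: [-89.4, -0.4, 3.5]
contact_force: [-2.7, 41.6, -4.8]
gripper_width: 0.0278
```

Request:
apply_moves(deltas=[{"tx": -0.001,"ty": 0,"tz": -0.004,"turn": 0,"gripper": 0.015},{"tx": -0.0015,"ty": 0,"tz": -0.007,"turn": 0,"gripper": 0.015},{"tx": -0.002,"ty": 0,"tz": -0.009,"turn": 0,"gripper": 0.015},{"tx": -0.002,"ty": 0,"tz": -0.009,"turn": 0,"gripper": 0.015}])

```text
time_s: 23.5
tcp_pos: [0.6132, 0.1331, 0.1373]
eef_rot: [-89.2, -0.5, 3.7]
contact_force: [-0.8, 40.2, -4.9]
gripper_width: 0.0383
```

```bash
python3 - <<'E'
from nest import *
st=r.get_state();P,p,d=shot("wrist","w17")
print(st['tcp_pos'],st['eef_rot'],st['gripper_width'],st['contact_force'])
p,d=capture("scene");cv2.imwrite("pics/s3.png",p[:,:,::-1])
cv2.imwrite("pics/s3c.png",cv2.resize(p[170:340,230:440,::-1],None,fx=3.5,fy=3.5,interpolation=cv2.INTER_CUBIC))
E
```

```text
[0.6131534  0.13308689 0.13727056] [-89.24216221  -0.52533224   3.66801907] 0.03825080434352776 [-0.82891982 40.22321363 -4.88514452]
```

View pics/s3c.png

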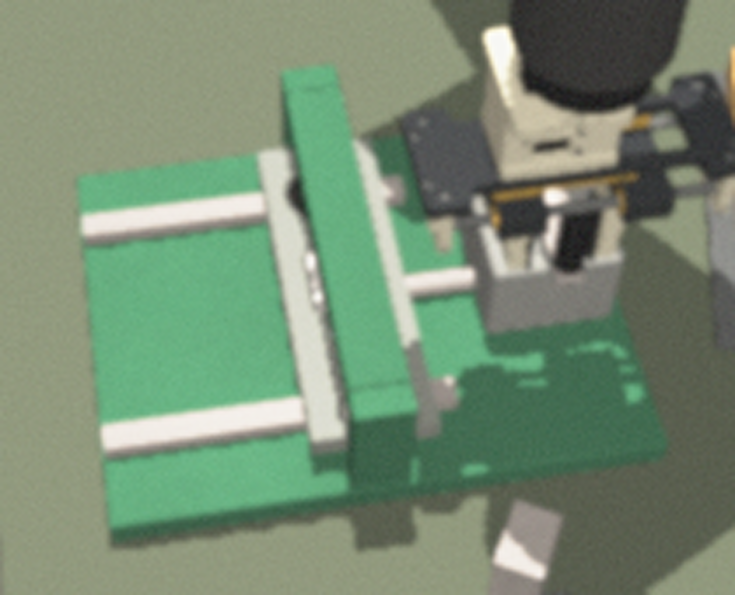

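View pics/w17.png

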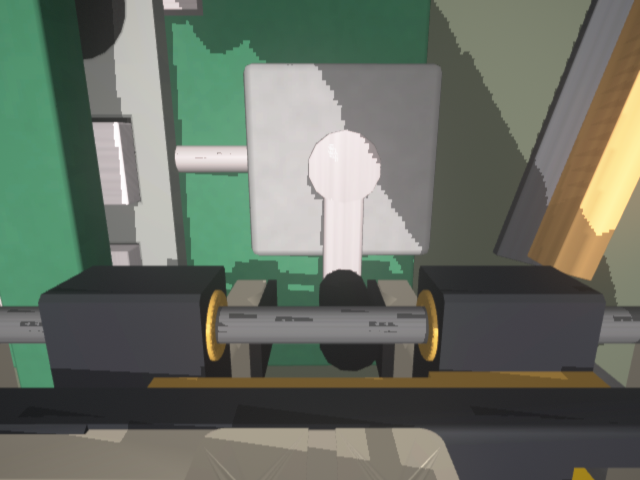

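Request:
apply_moves(deltas=[{"tx": 0.0015,"ty": 0,"tz": 0.008,"turn": 0,"gripper": 0.015},{"tx": 0.0025,"ty": 0,"tz": 0.015,"turn": 0,"gripper": 0.015},{"tx": 0.0025,"ty": 0,"tz": 0.016,"turn": 0,"gripper": 0.015},{"tx": 0.0025,"ty": 0,"tz": 0.016,"turn": 0,"gripper": 0.015},{"tx": 0.0025,"ty": 0,"tz": 0.016,"turn": 0,"gripper": 0.015}])

```text
time_s: 24.1
tcp_pos: [0.6132, 0.1427, 0.1372]
eef_rot: [-89.8, -0.2, 3.6]
contact_force: [-0.3, 12.0, -1.4]
gripper_width: 0.0216
```

```bash
python3 - <<'E'
from nest import *
st=r.get_state();P,p,d=shot("wrist","w18")
print(st['tcp_pos'],st['eef_rot'],st['gripper_width'],st['contact_force'])
E
```

```text
[0.61317633 0.14272002 0.13723876] [-89.75684136  -0.20941446   3.61778745] 0.021615533746941855 [-0.33833726 12.01671688 -1.44421523]
```

View pics/w18.png

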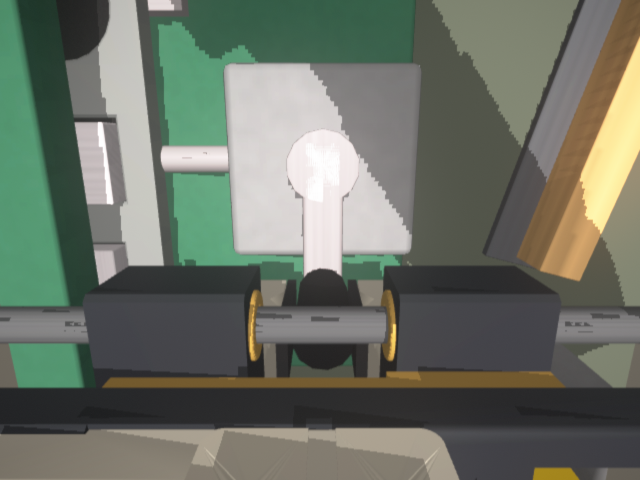

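```bash
python3 - <<'E'
from nest import *
st=r.get_state();P=pose("wrist",st)
p=cv2.imread("pics/w18.png").max(2).astype(int)
print([(u,p[190,u]) for u in range(100,175,3)])
print("plate edge",plane(P,(161,190),.05),"square far edge",plane(P,(115,190),.06),plane(P,(104,160),.06))
p0=cv2.imread("pics/w11.png")
E
```

```text
[(100, np.int64(195)), (103, np.int64(195)), (106, np.int64(253)), (109, np.int64(254)), (112, np.int64(143)), (115, np.int64(128)), (118, np.int64(124)), (121, np.int64(124)), (124, np.int64(129)), (127, np.int64(198)), (130, np.int64(201)), (133, np.int64(201)), (136, np.int64(200)), (139, np.int64(201)), (142, np.int64(200)), (145, np.int64(201)), (148, np.int64(201)), (151, np.int64(201)), (154, np.int64(200)), (157, np.int64(86)), (160, np.int64(84)), (163, np.int64(85)), (166, np.int64(93)), (169, np.int64(106)), (172, np.int64(105))]
plate edge [[0.58058073 0.04857984 0.05      ]] square far edge [[0.58067033 0.02738605 0.06      ]] [[0.56482302 0.02258952 0.06      ]]
```

The plate is all the way in: travel is about 0.105 m, the crank is at the stop, and the blanks are still in their nests. Now I'll wind back.

Request:
apply_moves(deltas=[{"tx": -0.0024,"ty": 0,"tz": 0.0192,"turn": 0,"gripper": 0.015},{"tx": -0.0102,"ty": 0,"tz": 0.0345,"turn": 0,"gripper": 0.015},{"tx": -0.0224,"ty": 0,"tz": 0.0467,"turn": 0,"gripper": 0.015},{"tx": -0.0377,"ty": 0,"tz": 0.0545,"turn": 0,"gripper": 0.015},{"tx": -0.0547,"ty": 0,"tz": 0.0572,"turn": 0,"gripper": 0.015}])

```text
time_s: 24.65
tcp_pos: [0.5545, 0.1947, 0.1372]
eef_rot: [-89.9, -0.1, 3.6]
contact_force: [4.8, -1.7, 0.1]
gripper_width: 0.0214
```

Request:
apply_moves(deltas=[{"tx": -0.017,"ty": 0,"tz": -0.0027,"turn": 0,"gripper": 0.015},{"tx": -0.0323,"ty": 0,"tz": -0.0105,"turn": 0,"gripper": 0.015},{"tx": -0.0445,"ty": 0,"tz": -0.0227,"turn": 0,"gripper": 0.015},{"tx": -0.0523,"ty": 0,"tz": -0.038,"turn": 0,"gripper": 0.015},{"tx": -0.055,"ty": 0,"tz": -0.055,"turn": 0,"gripper": 0.015}])

```text
time_s: 25.15
tcp_pos: [0.5031, 0.1355, 0.1373]
eef_rot: [-89.9, -0.2, 3.6]
contact_force: [13.3, 4.0, -11.6]
gripper_width: 0.0215
```

Request:
apply_moves(deltas=[{"tx": 0.0027,"ty": 0,"tz": -0.017,"turn": 0,"gripper": 0.015},{"tx": 0.0105,"ty": 0,"tz": -0.0323,"turn": 0,"gripper": 0.015},{"tx": 0.0227,"ty": 0,"tz": -0.0445,"turn": 0,"gripper": 0.015},{"tx": 0.038,"ty": 0,"tz": -0.0523,"turn": 0,"gripper": 0.015},{"tx": 0.055,"ty": 0,"tz": -0.055,"turn": 0,"gripper": 0.015}])

```text
time_s: 25.65
tcp_pos: [0.5609, 0.0843, 0.137]
eef_rot: [-89.9, -0.0, 3.5]
contact_force: [-3.6, 14.9, 0.2]
gripper_width: 0.0214
```

Request:
apply_moves(deltas=[{"tx": 0.017,"ty": 0,"tz": 0.0027,"turn": 0,"gripper": 0.015},{"tx": 0.0323,"ty": 0,"tz": 0.0105,"turn": 0,"gripper": 0.015},{"tx": 0.0445,"ty": 0,"tz": 0.0227,"turn": 0,"gripper": 0.015},{"tx": 0.0523,"ty": 0,"tz": 0.038,"turn": 0,"gripper": 0.015},{"tx": 0.055,"ty": 0,"tz": 0.055,"turn": 0,"gripper": 0.015}])

```text
time_s: 26.15
tcp_pos: [0.6132, 0.142, 0.1371]
eef_rot: [-90.0, -0.1, 3.5]
contact_force: [1.0, -3.2, 0.3]
gripper_width: 0.0219
```

```bash
python3 - <<'E'
from nest import *
st=r.get_state();P,p,d=shot("wrist","w19")
print(st['tcp_pos'],st['eef_rot'],st['gripper_width'],st['contact_force'])
E
```

```text
[0.61322596 0.14204949 0.13714454] [-9.00399839e+01 -6.51506354e-02  3.53052599e+00] 0.021868697743547365 [ 0.99021902 -3.21875028  0.29400038]
```

View pics/w19.png

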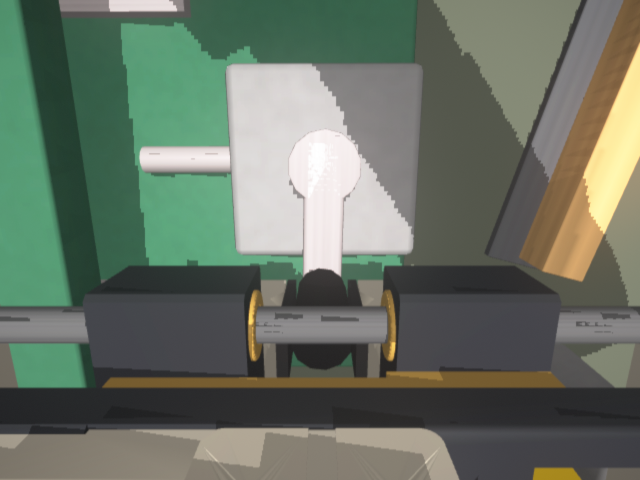

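One turn is back. Second turn now, easing up to the stop.

Request:
apply_moves(deltas=[{"tx": -0.0027,"ty": 0,"tz": 0.017,"turn": 0,"gripper": 0.015},{"tx": -0.0105,"ty": 0,"tz": 0.0323,"turn": 0,"gripper": 0.015},{"tx": -0.0227,"ty": 0,"tz": 0.0445,"turn": 0,"gripper": 0.015},{"tx": -0.038,"ty": 0,"tz": 0.0523,"turn": 0,"gripper": 0.015},{"tx": -0.055,"ty": 0,"tz": 0.055,"turn": 0,"gripper": 0.015}])

```text
time_s: 26.7
tcp_pos: [0.5531, 0.1947, 0.1371]
eef_rot: [-90.0, -0.1, 3.6]
contact_force: [3.8, -5.5, 0.0]
gripper_width: 0.0217
```

Request:
apply_moves(deltas=[{"tx": -0.017,"ty": 0,"tz": -0.0027,"turn": 0,"gripper": 0.015},{"tx": -0.0323,"ty": 0,"tz": -0.0105,"turn": 0,"gripper": 0.015},{"tx": -0.0445,"ty": 0,"tz": -0.0227,"turn": 0,"gripper": 0.015},{"tx": -0.0523,"ty": 0,"tz": -0.038,"turn": 0,"gripper": 0.015},{"tx": -0.055,"ty": 0,"tz": -0.055,"turn": 0,"gripper": 0.015}])

```text
time_s: 27.2
tcp_pos: [0.5028, 0.1362, 0.1373]
eef_rot: [-89.9, -0.2, 3.7]
contact_force: [15.1, 3.3, -12.9]
gripper_width: 0.0213
```

Request:
apply_moves(deltas=[{"tx": 0.0027,"ty": 0,"tz": -0.017,"turn": 0,"gripper": 0.015},{"tx": 0.0105,"ty": 0,"tz": -0.0323,"turn": 0,"gripper": 0.015},{"tx": 0.0227,"ty": 0,"tz": -0.0445,"turn": 0,"gripper": 0.015},{"tx": 0.038,"ty": 0,"tz": -0.0523,"turn": 0,"gripper": 0.015},{"tx": 0.055,"ty": 0,"tz": -0.055,"turn": 0,"gripper": 0.015}])

```text
time_s: 27.7
tcp_pos: [0.5595, 0.0844, 0.1371]
eef_rot: [-89.9, 0.0, 3.6]
contact_force: [-3.3, 9.8, 2.6]
gripper_width: 0.0218
```

Request:
apply_moves(deltas=[{"tx": 0.017,"ty": 0,"tz": 0.0027,"turn": 0,"gripper": 0.015},{"tx": 0.0323,"ty": 0,"tz": 0.0105,"turn": 0,"gripper": 0.015},{"tx": 0.0445,"ty": 0,"tz": 0.0227,"turn": 0,"gripper": 0.015},{"tx": 0.0523,"ty": 0,"tz": 0.038,"turn": 0,"gripper": 0.015},{"tx": 0.0545,"ty": 0,"tz": 0.048,"turn": 0,"gripper": 0.015}])

```text
time_s: 28.2
tcp_pos: [0.6128, 0.1357, 0.1373]
eef_rot: [-90.0, -0.1, 3.6]
contact_force: [5.7, -3.6, -1.8]
gripper_width: 0.0216
```

Request:
apply_moves(deltas=[{"tx": 0.0005,"ty": 0,"tz": 0.004,"turn": 0,"gripper": 0.015},{"tx": 0.0005,"ty": 0,"tz": 0.007,"turn": 0,"gripper": 0.015},{"tx": 0.0005,"ty": 0,"tz": 0.009,"turn": 0,"gripper": 0.015},{"tx": 0.0005,"ty": 0,"tz": 0.009,"turn": 0,"gripper": 0.015}])

```text
time_s: 28.6
tcp_pos: [0.6127, 0.1436, 0.1373]
eef_rot: [-90.1, -0.1, 3.6]
contact_force: [10.3, -7.5, -3.6]
gripper_width: 0.0215
```

```bash
python3 - <<'E'
from nest import *
st=r.get_state();P,p,d=shot("wrist","w20")
print(st['tcp_pos'],st['eef_rot'],st['gripper_width'],st['contact_force'])
E
```

```text
[0.61271659 0.14358732 0.13733747] [-90.07494627  -0.12985771   3.61940328] 0.021523140390434858 [10.31127188 -7.54584312 -3.61335731]
```

View pics/w20.png

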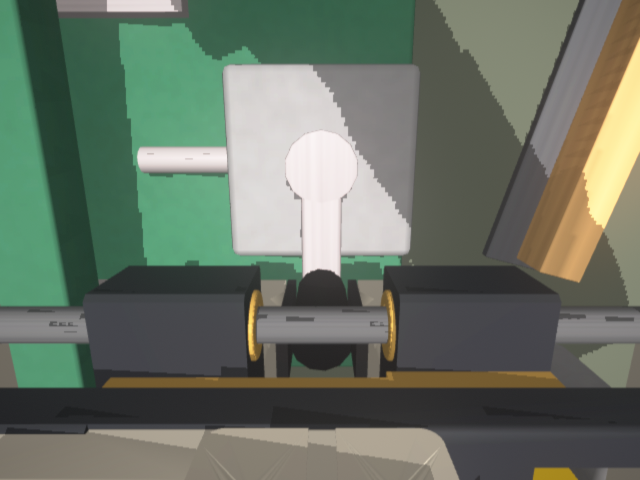

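Request:
apply_moves(deltas=[{"tx": 0,"ty": 0,"tz": 0.002,"turn": 0,"gripper": 0.015},{"tx": 0,"ty": 0,"tz": 0.004,"turn": 0,"gripper": 0.015},{"tx": 0,"ty": 0,"tz": 0.004,"turn": 0,"gripper": 0.015}])

```text
time_s: 28.95
tcp_pos: [0.6121, 0.1442, 0.1374]
eef_rot: [-90.3, -0.0, 3.6]
contact_force: [12.1, -19.8, -2.1]
gripper_width: 0.0219
```

Request:
apply_moves(deltas=[{"tx": 0,"ty": 0,"tz": -0.003,"turn": 0,"gripper": 0.015},{"tx": 0,"ty": 0,"tz": -0.0045,"turn": 0,"gripper": 0.03},{"tx": 0,"ty": 0,"tz": -0.0045,"turn": 0,"gripper": 0.05},{"tx": 0,"ty": 0,"tz": -0.0045,"turn": 0,"gripper": 0.05},{"tx": 0,"ty": 0,"tz": -0.0045,"turn": 0,"gripper": 0.05}])

```text
time_s: 29.45
tcp_pos: [0.6114, 0.1445, 0.137]
eef_rot: [-90.0, 0.0, 3.6]
contact_force: [-0.3, -0.0, 0.5]
gripper_width: 0.047
```

Request:
apply_moves(deltas=[{"tx": 0,"ty": -0.02,"tz": 0,"turn": 0,"gripper": 0.06},{"tx": 0,"ty": -0.05,"tz": 0,"turn": 0,"gripper": 0.06},{"tx": 0,"ty": -0.08,"tz": 0,"turn": 0,"gripper": 0.06},{"tx": 0,"ty": -0.1,"tz": -0.03,"turn": 0,"gripper": 0.06},{"tx": 0,"ty": -0.1,"tz": -0.075,"turn": 0,"gripper": 0.06}])

```text
time_s: 29.95
tcp_pos: [0.6181, 0.0709, 0.2407]
eef_rot: [-89.9, -0.3, 3.8]
contact_force: [1.7, -0.6, -0.2]
gripper_width: 0.0602
```

```bash
python3 - <<'E'
from nest import *
st=r.get_state()
print(st['tcp_pos'],st['eef_rot'],st['gripper_width'],st['contact_force'])
E
```

```text
[0.61814012 0.07094861 0.24070518] [-89.91952885  -0.32491067   3.83193283] 0.06023166836238617 [ 1.69262599 -0.62621013 -0.15482981]
```

Request:
apply_moves(deltas=[{"tx": 0,"ty": 0,"tz": -0.04,"turn": 0,"gripper": 0.07},{"tx": 0,"ty": 0,"tz": -0.085,"turn": 0,"gripper": 0.07},{"tx": 0,"ty": 0.01,"tz": -0.125,"turn": 0,"gripper": 0.07},{"tx": 0,"ty": 0.02,"tz": -0.155,"turn": 0,"gripper": 0.07},{"tx": 0,"ty": 0.03,"tz": -0.172,"turn": 0,"gripper": 0.07}])

```text
time_s: 30.45
tcp_pos: [0.6271, -0.1043, 0.2066]
eef_rot: [-90.0, 0.0, 3.5]
contact_force: [0.7, 0.1, -0.9]
gripper_width: 0.0699
```

Request:
apply_moves(deltas=[{"tx": 0,"ty": 0,"tz": 0,"turn": 0,"gripper": 0.07},{"tx": 0,"ty": 0,"tz": 0,"turn": 0,"gripper": 0.07},{"tx": 0,"ty": 0,"tz": 0,"turn": 0,"gripper": 0.07},{"tx": 0,"ty": 0,"tz": 0,"turn": 0,"gripper": 0.07},{"tx": 0,"ty": 0,"tz": 0,"turn": 0,"gripper": 0.07}])

```text
time_s: 30.95
tcp_pos: [0.6277, -0.1014, 0.2075]
eef_rot: [-90.0, -0.0, 3.7]
contact_force: [0.2, -0.3, -0.1]
gripper_width: 0.0702
```

```bash
python3 - <<'E'
from nest import *
st=r.get_state();P,p,d=shot("wrist","w21")
print(st['tcp_pos'],st['eef_rot'])
m=p.min(2)>225
for rc in rects(m,(250,60,400,300),300):
    print(rc,rectplane(P,rc,.06),depthpt(P,rc[0],d)[:,2])
E
```

```text
[ 0.6276592  -0.10142854  0.20749371] [-8.99949089e+01 -3.88491204e-02  3.67146788e+00]
((324.0, 251.0), (48.0, 46.0), 90.0) (array([ 0.6426, -0.0986], dtype=float32), array([0.0378, 0.0343], dtype=float32), 4.7) [0.05853344]
((324.0, 159.5), (61.0, 60.0), 90.0) (array([ 0.5749, -0.1032], dtype=float32), array([0.0427, 0.042 ], dtype=float32), 4.9) [0.059555]
```

View pics/w21.png

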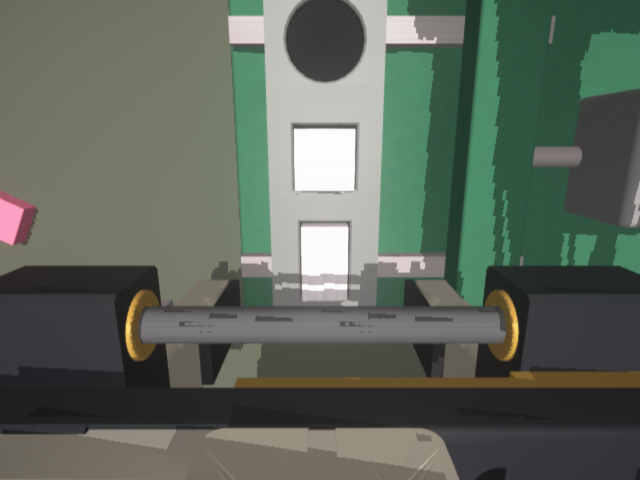

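Request:
apply_moves(deltas=[{"tx": -0.04,"ty": 0.0,"tz": 0.0014,"turn": 0,"gripper": 0.07},{"tx": -0.0537,"ty": 0.03,"tz": 0.0018,"turn": 0,"gripper": 0.07},{"tx": -0.0537,"ty": 0.07,"tz": 0.0018,"turn": 0,"gripper": 0.07},{"tx": -0.0537,"ty": 0.1,"tz": 0.0018,"turn": 0,"gripper": 0.07},{"tx": -0.0537,"ty": 0.12,"tz": 0.0018,"turn": 0,"gripper": 0.07}])

```text
time_s: 31.5
tcp_pos: [0.5727, -0.1037, 0.0853]
eef_rot: [-90.0, 0.1, 3.6]
contact_force: [1.0, -0.2, -0.2]
gripper_width: 0.0699
```

Request:
apply_moves(deltas=[{"tx": 0,"ty": 0.006,"tz": 0,"turn": 0,"gripper": 0.07},{"tx": 0,"ty": 0.01,"tz": 0,"turn": 0,"gripper": 0.07},{"tx": 0,"ty": 0.0145,"tz": 0,"turn": 0,"gripper": 0.07},{"tx": 0,"ty": 0.0165,"tz": 0,"turn": 0,"gripper": 0.065},{"tx": 0,"ty": 0.017,"tz": 0,"turn": 0,"gripper": 0.06}])

```text
time_s: 32.0
tcp_pos: [0.5741, -0.1039, 0.0706]
eef_rot: [-90.0, -0.1, 3.6]
contact_force: [-0.9, -0.3, -0.2]
gripper_width: 0.062
```

Request:
apply_moves(deltas=[{"tx": 0,"ty": 0,"tz": 0,"turn": 0,"gripper": 0.05},{"tx": 0,"ty": 0,"tz": 0,"turn": 0,"gripper": 0.038},{"tx": 0,"ty": 0,"tz": 0,"turn": 0,"gripper": 0.038},{"tx": 0,"ty": 0,"tz": 0,"turn": 0,"gripper": 0.038},{"tx": 0,"ty": 0,"tz": 0,"turn": 0,"gripper": 0.038}], newtons=30)

```text
time_s: 32.5
tcp_pos: [0.5739, -0.1039, 0.0704]
eef_rot: [-90.0, -0.0, 3.6]
contact_force: [-1.2, 0.9, 3.5]
gripper_width: 0.0434
```

Request:
apply_moves(deltas=[{"tx": 0,"ty": -0.006,"tz": 0,"turn": 0,"gripper": 0.038},{"tx": 0,"ty": -0.03,"tz": 0,"turn": 0,"gripper": 0.038},{"tx": 0,"ty": -0.07,"tz": 0,"turn": 0,"gripper": 0.038},{"tx": 0,"ty": -0.115,"tz": 0.0,"turn": 0,"gripper": 0.038},{"tx": -0.004,"ty": -0.15,"tz": 0.02,"turn": 0.01,"gripper": 0.038}])

```text
time_s: 33.0
tcp_pos: [0.5689, -0.0854, 0.2227]
eef_rot: [-90.0, -0.1, 2.9]
contact_force: [0.3, -0.1, -0.4]
gripper_width: 0.0436
```

Request:
apply_moves(deltas=[{"tx": -0.01,"ty": 0,"tz": 0.04,"turn": 0.02,"gripper": 0.038},{"tx": -0.021,"ty": 0,"tz": 0.085,"turn": 0.05,"gripper": 0.038},{"tx": -0.032,"ty": 0,"tz": 0.13,"turn": 0.08,"gripper": 0.038},{"tx": -0.043,"ty": 0,"tz": 0.175,"turn": 0.11,"gripper": 0.038},{"tx": -0.053,"ty": 0,"tz": 0.22,"turn": 0.14,"gripper": 0.038}])

```text
time_s: 33.5
tcp_pos: [0.5029, 0.134, 0.2204]
eef_rot: [-90.0, -0.0, -5.1]
contact_force: [0.7, -0.3, -1.5]
gripper_width: 0.0436
```

```bash
python3 - <<'E'
from nest import *
st=r.get_state()
print(st['tcp_pos'],st['eef_rot'],st['gripper_width'],st['contact_force'])
y=np.radians(st['eef_rot'][2]);
for t in((.4397,.3316),):
    dx,dy=np.array(t)-st['tcp_pos'][:2];print("tx",dx*np.cos(y)+dy*np.sin(y),"tz",-dx*np.sin(y)+dy*np.cos(y),"turn",y-np.radians(-11.45))
E
```

```text
[0.50285371 0.13403915 0.22043253] [-8.99850041e+01 -7.09129776e-03 -5.08629532e+00] 0.04355549657774683 [ 0.67836031 -0.33168254 -1.46488202]
tx -0.08041999308551742 tz 0.19118395476471345 turn 0.11106759925144127
```

Request:
apply_moves(deltas=[{"tx": -0.018,"ty": 0,"tz": 0.043,"turn": 0.025,"gripper": 0.038},{"tx": -0.036,"ty": 0,"tz": 0.086,"turn": 0.05,"gripper": 0.038},{"tx": -0.053,"ty": 0,"tz": 0.127,"turn": 0.075,"gripper": 0.038},{"tx": -0.068,"ty": 0,"tz": 0.162,"turn": 0.1,"gripper": 0.038},{"tx": -0.08,"ty": 0,"tz": 0.19,"turn": 0.111,"gripper": 0.038}])

```text
time_s: 34.0
tcp_pos: [0.4397, 0.3308, 0.2202]
eef_rot: [-90.0, 0.0, -11.3]
contact_force: [0.1, -0.2, -0.9]
gripper_width: 0.0435
```

Request:
apply_moves(deltas=[{"tx": 0,"ty": 0,"tz": 0,"turn": 0,"gripper": 0.038},{"tx": 0,"ty": 0,"tz": 0,"turn": 0,"gripper": 0.038},{"tx": 0,"ty": 0,"tz": 0,"turn": 0,"gripper": 0.038},{"tx": 0,"ty": 0,"tz": 0,"turn": 0,"gripper": 0.038},{"tx": 0,"ty": 0,"tz": 0,"turn": 0,"gripper": 0.038}])

```text
time_s: 34.5
tcp_pos: [0.4411, 0.3281, 0.2202]
eef_rot: [-90.0, -0.0, -11.4]
contact_force: [0.8, 0.3, -0.3]
gripper_width: 0.0439
```

```bash
python3 - <<'E'
from nest import *
st=r.get_state();P,p,d=shot("wrist","w22");np.save("pics/w22.npy",d)
print(st['tcp_pos'],st['eef_rot'])
E
```

```text
[0.44110005 0.32811267 0.22021182] [-8.99932169e+01 -2.75716456e-03 -1.14208948e+01]
```

View pics/w22.png

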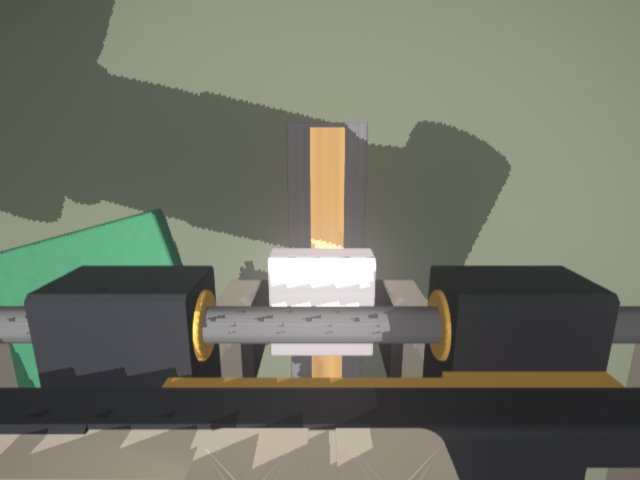

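```bash
cat > rail.py <<'E'
from nest import *
def edges(a,thr):
    a=a.astype(float);i=np.where((a[:-1]-thr)*(a[1:]-thr)<0)[0]
    return i+(thr-a[i])/(a[i+1]-a[i])
def rail(P,p,st,rows,u0,u1,z=.04):
    out=[]
    sat=(p[...,2].astype(int)-p[...,0])  # R-B
    for v in rows:
        e=edges(sat[v,u0:u1],60)+u0
        if len(e)<2: continue
        e=(e[0],e[-1]);w=tool(st,plane(P,[(e[0],v),(e[1],v)],z));out.append((v,round(e[0],1),round(e[1],1),w[:,0].mean().round(4),w[0,2].round(4),w[1,2].round(4),w[:,2].mean().round(4)))
    return out
E
python3 - <<'E'
from rail import *
st=r.get_state();P=pose("wrist",st);p=cv2.imread("pics/w22.png")
for o in rail(P,p,st,range(135,240,15),280,372): print(*o)
d=np.load("pics/w22.npy");print(depthpt(P,[(327,160),(327,200),(327,230)],d))
E
```

```text
135 309.4 344.6 -0.0705 -0.0095 0.018 0.0043
150 309.5 344.5 -0.059 -0.0095 0.0182 0.0043
165 309.5 344.3 -0.0474 -0.0096 0.0182 0.0043
180 309.6 344.1 -0.0355 -0.0096 0.0182 0.0043
195 309.8 343.8 -0.0234 -0.0095 0.0181 0.0043
210 309.9 343.6 -0.0111 -0.0095 0.0181 0.0043
225 310.3 343.5 0.0015 -0.0093 0.0183 0.0045
[[0.39177273 0.34265016 0.03870882]
 [0.42327719 0.33643498 0.03873059]
 [0.44776201 0.33159062 0.03968911]]
```

Request:
apply_moves(deltas=[{"tx": 0,"ty": 0.03,"tz": 0.0043,"turn": 0,"gripper": 0.038},{"tx": 0,"ty": 0.07,"tz": 0.0043,"turn": 0,"gripper": 0.038},{"tx": 0,"ty": 0.105,"tz": 0.0043,"turn": 0,"gripper": 0.038},{"tx": 0,"ty": 0.128,"tz": 0.0043,"turn": 0,"gripper": 0.038},{"tx": 0,"ty": 0.138,"tz": 0.0043,"turn": 0,"gripper": 0.038}])

```text
time_s: 35.05
tcp_pos: [0.441, 0.3317, 0.0798]
eef_rot: [-90.2, 0.1, -11.4]
contact_force: [-0.0, -0.5, -0.8]
gripper_width: 0.0434
```

Request:
apply_moves(deltas=[{"tx": 0,"ty": 0,"tz": 0,"turn": 0,"gripper": 0.038},{"tx": 0,"ty": 0,"tz": 0,"turn": 0,"gripper": 0.038},{"tx": 0,"ty": 0,"tz": 0,"turn": 0,"gripper": 0.038},{"tx": 0,"ty": 0,"tz": 0,"turn": 0,"gripper": 0.038},{"tx": 0,"ty": 0,"tz": 0,"turn": 0,"gripper": 0.038}])

```text
time_s: 35.55
tcp_pos: [0.4419, 0.3335, 0.083]
eef_rot: [-89.9, -0.0, -11.4]
contact_force: [0.5, 0.6, -1.4]
gripper_width: 0.0433
```

```bash
python3 - <<'E'
from rail import *
st=r.get_state();P,p,d=shot("wrist","w23")
print(st['tcp_pos'],st['eef_rot'],st['contact_force'],st['gripper_width'])
for o in rail(P,p,st,range(60,230,25),260,390): print(*o)
zt=st['tcp_pos'][2]-.0104
e=edges(p.min(2)[275,250:400],200)+250;print(e,tool(st,plane(P,[(e[0],275),(e[-1],275)],zt)))
E
```

```text
[0.44189005 0.33348824 0.08297303] [-8.99163208e+01 -3.61251150e-02 -1.13522064e+01] [ 0.51143015  0.55757161 -1.42030745] 0.04330114760089255
135 288.4 349.9 -0.0687 -0.015 0.0125 -0.0012
160 288.8 349.6 -0.0578 -0.015 0.0126 -0.0012
185 289.4 349.2 -0.0464 -0.015 0.0126 -0.0012
210 289.8 348.6 -0.0348 -0.015 0.0126 -0.0012
[267.91025641 374.47826087] [[-0.01393438  0.01035952 -0.02170906]
 [-0.01394181  0.01042214  0.02116947]]
```

View pics/w23.png

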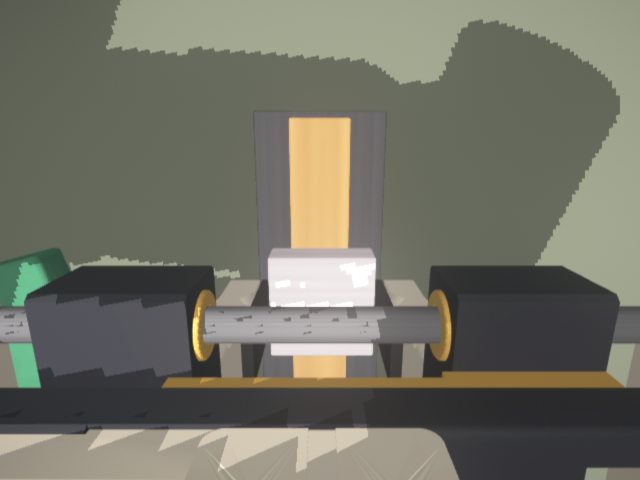

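Request:
apply_moves(deltas=[{"tx": 0,"ty": 0.004,"tz": 0,"turn": 0,"gripper": 0.038},{"tx": 0,"ty": 0.007,"tz": 0,"turn": 0,"gripper": 0.038},{"tx": 0,"ty": 0.009,"tz": 0,"turn": 0,"gripper": 0.038},{"tx": 0,"ty": 0.009,"tz": 0,"turn": 0,"gripper": 0.038},{"tx": 0,"ty": 0.009,"tz": 0,"turn": 0,"gripper": 0.038}])

```text
time_s: 36.1
tcp_pos: [0.4416, 0.3331, 0.0729]
eef_rot: [-90.0, 0.0, -11.4]
contact_force: [0.5, 0.5, -1.1]
gripper_width: 0.0435
```

```bash
python3 - <<'E'
from rail import *
st=r.get_state();P,p,d=shot("wrist","w24")
print(st['tcp_pos'],st['eef_rot'],st['contact_force'],st['gripper_width'])
for o in rail(P,p,st,range(60,230,25),260,390): print(*o)
E
```

```text
[0.44161695 0.33307956 0.07288073] [-9.00218876e+01  5.65618115e-03 -1.13519108e+01] [ 0.54222768  0.47379626 -1.10801744] 0.04346369598156163
135 287.8 352.8 -0.0686 -0.0145 0.0131 -0.0007
160 288.4 352.5 -0.0582 -0.0144 0.0132 -0.0006
185 288.7 351.8 -0.0475 -0.0145 0.0131 -0.0007
210 289.3 351.5 -0.0365 -0.0144 0.0132 -0.0006
```

Request:
apply_moves(deltas=[{"tx": 0,"ty": 0.002,"tz": -0.0005,"turn": 0,"gripper": 0.038},{"tx": 0,"ty": 0.004,"tz": -0.0005,"turn": 0,"gripper": 0.038},{"tx": 0,"ty": 0.0055,"tz": -0.0005,"turn": 0,"gripper": 0.038},{"tx": 0,"ty": 0.006,"tz": -0.0005,"turn": 0,"gripper": 0.038},{"tx": 0,"ty": 0.006,"tz": -0.0005,"turn": 0,"gripper": 0.038}])

```text
time_s: 36.65
tcp_pos: [0.4415, 0.3326, 0.0669]
eef_rot: [-90.0, 0.0, -11.4]
contact_force: [0.6, -0.1, -1.5]
gripper_width: 0.0434
```

Request:
apply_moves(deltas=[{"tx": 0,"ty": 0.0005,"tz": 0,"turn": 0,"gripper": 0.038},{"tx": 0,"ty": 0.0008,"tz": 0,"turn": 0,"gripper": 0.038},{"tx": 0,"ty": 0.0008,"tz": 0,"turn": 0,"gripper": 0.038}])

```text
time_s: 36.95
tcp_pos: [0.4416, 0.3327, 0.0664]
eef_rot: [-90.0, -0.0, -11.4]
contact_force: [0.2, -0.3, 0.5]
gripper_width: 0.0437
```

Request:
apply_moves(deltas=[{"tx": 0,"ty": 0,"tz": 0,"turn": 0,"gripper": 0.048},{"tx": 0,"ty": 0,"tz": 0,"turn": 0,"gripper": 0.055},{"tx": 0,"ty": 0,"tz": 0,"turn": 0,"gripper": 0.062},{"tx": 0,"ty": 0,"tz": 0,"turn": 0,"gripper": 0.066},{"tx": 0,"ty": 0,"tz": 0,"turn": 0,"gripper": 0.066}])

```text
time_s: 37.45
tcp_pos: [0.4416, 0.3327, 0.0663]
eef_rot: [-90.0, -0.0, -11.4]
contact_force: [-0.3, -1.0, 0.7]
gripper_width: 0.0655
```

Request:
apply_moves(deltas=[{"tx": 0,"ty": -0.01,"tz": 0,"turn": 0,"gripper": 0.066},{"tx": 0,"ty": -0.03,"tz": 0,"turn": 0,"gripper": 0.066},{"tx": 0.01,"ty": -0.07,"tz": 0,"turn": 0,"gripper": 0.066},{"tx": 0.03,"ty": -0.11,"tz": 0,"turn": 0,"gripper": 0.06},{"tx": 0.04,"ty": -0.15,"tz": 0,"turn": 0,"gripper": 0.06}])

```text
time_s: 37.95
tcp_pos: [0.4815, 0.3244, 0.2188]
eef_rot: [-90.0, -0.0, -11.3]
contact_force: [0.7, 0.6, -0.4]
gripper_width: 0.0608
```

Request:
apply_moves(deltas=[{"tx": 0,"ty": 0,"tz": 0,"turn": 0,"gripper": 0.06},{"tx": 0,"ty": 0,"tz": 0,"turn": 0,"gripper": 0.06},{"tx": 0,"ty": 0,"tz": 0,"turn": 0,"gripper": 0.06},{"tx": 0,"ty": 0,"tz": 0,"turn": 0,"gripper": 0.06},{"tx": 0,"ty": 0,"tz": 0,"turn": 0,"gripper": 0.06}])

```text
time_s: 38.45
tcp_pos: [0.4803, 0.3245, 0.2154]
eef_rot: [-90.1, 0.0, -11.3]
contact_force: [-0.7, -0.1, 0.3]
gripper_width: 0.06
```

```bash
python3 - <<'E'
from rail import *
st=r.get_state();P,p,d=shot("wrist","w25")
print(st['tcp_pos'],st['eef_rot'],st['contact_force'],st['gripper_width'])
for o in rail(P,p,st,range(110,290,20),270,370): print(*o)
m=p.min(2)>170
for rc in rects(m,(270,80,380,290),300):
    W=rectplane(P,rc,.056);print(rc,W,tool(st,np.r_[W[0],.056]),depthpt(P,rc[0],d)[:,2])
E
```

```text
[0.48026855 0.3244939  0.21536143] [-9.00910858e+01  4.84961206e-02 -1.13398550e+01] [-0.70581624 -0.13552879  0.25614633] 0.06003654681423868
110 304.2 340.4 -0.0888 -0.0132 0.0143 0.0006
130 304.3 340.2 -0.0741 -0.0133 0.0143 0.0005
210 304.9 339.2 -0.0119 -0.0134 0.0143 0.0005
230 305.2 338.8 0.0047 -0.0133 0.0142 0.0005
250 305.4 338.7 0.0217 -0.0133 0.0143 0.0005
270 305.7 338.5 0.0391 -0.0132 0.0144 0.0006
((322.0, 254.5), (37.0, 32.0), 90.0) (array([0.5008, 0.3205], dtype=float32), array([0.0304, 0.025 ], dtype=float32), -10.7) [[0.02105084 0.15934328 0.00037444]] [0.04086633]
((322.5, 178.0), (58.0, 57.0), 90.0) (array([0.4424, 0.3326], dtype=float32), array([0.0433, 0.0421], dtype=float32), -10.2) [[-0.03858827  0.15939315  0.00075522]] [0.05597171]
```

View pics/w25.png

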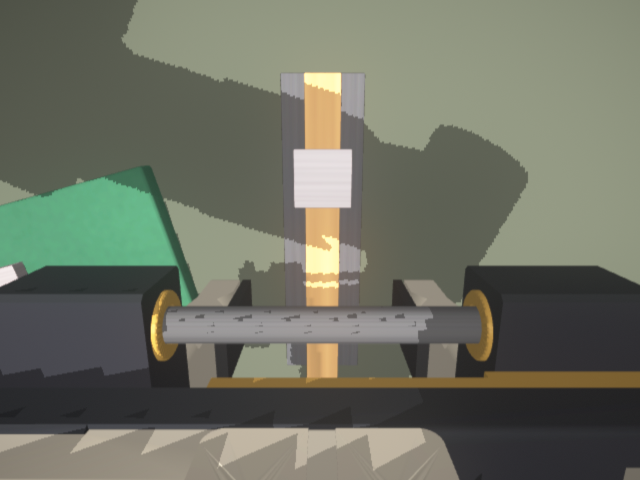

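Request:
apply_moves(deltas=[{"tx": 0.017,"ty": -0.005,"tz": -0.026,"turn": -0.015,"gripper": 0.06},{"tx": 0.043,"ty": -0.01,"tz": -0.064,"turn": -0.045,"gripper": 0.06},{"tx": 0.069,"ty": -0.01,"tz": -0.104,"turn": -0.075,"gripper": 0.06},{"tx": 0.095,"ty": -0.01,"tz": -0.143,"turn": -0.1,"gripper": 0.06},{"tx": 0.121,"ty": -0.01,"tz": -0.182,"turn": -0.13,"gripper": 0.06}])

```text
time_s: 39.0
tcp_pos: [0.5638, 0.1209, 0.2261]
eef_rot: [-90.0, 0.0, -3.8]
contact_force: [2.0, 0.1, -0.1]
gripper_width: 0.0597
```

```bash
python3 - <<'E'
from nest import *
st=r.get_state()
print(st['tcp_pos'],st['eef_rot'],st['gripper_width'],st['contact_force'])
y=np.radians(st['eef_rot'][2]);
for t in((.6536,-.0982),):
    dx,dy=np.array(t)-st['tcp_pos'][:2];print("tx",dx*np.cos(y)+dy*np.sin(y),"tz",-dx*np.sin(y)+dy*np.cos(y),"turn",y-np.radians(3.65))
E
```

```text
[0.56379399 0.12091871 0.22605372] [-9.00172631e+01  1.72889579e-02 -3.79745998e+00] 0.0597271565775722 [ 2.03530578  0.05243783 -0.14209532]
tx 0.10412099062939904 tz -0.21268979661051657 turn -0.1299826975973288
```

Request:
apply_moves(deltas=[{"tx": 0.02,"ty": 0,"tz": -0.043,"turn": -0.025,"gripper": 0.06},{"tx": 0.041,"ty": 0,"tz": -0.086,"turn": -0.05,"gripper": 0.06},{"tx": 0.063,"ty": 0,"tz": -0.13,"turn": -0.08,"gripper": 0.06},{"tx": 0.084,"ty": 0.005,"tz": -0.172,"turn": -0.105,"gripper": 0.06},{"tx": 0.104,"ty": 0.015,"tz": -0.211,"turn": -0.13,"gripper": 0.06}])

```text
time_s: 39.5
tcp_pos: [0.6538, -0.0972, 0.2114]
eef_rot: [-90.0, -0.1, 3.6]
contact_force: [0.6, -0.1, 0.1]
gripper_width: 0.06
```

Request:
apply_moves(deltas=[{"tx": 0,"ty": 0,"tz": 0,"turn": 0,"gripper": 0.06},{"tx": 0,"ty": 0,"tz": 0,"turn": 0,"gripper": 0.06},{"tx": 0,"ty": 0,"tz": 0,"turn": 0,"gripper": 0.06},{"tx": 0,"ty": 0,"tz": 0,"turn": 0,"gripper": 0.06},{"tx": 0,"ty": 0,"tz": 0,"turn": 0,"gripper": 0.06}])

```text
time_s: 40.0
tcp_pos: [0.6529, -0.0939, 0.2119]
eef_rot: [-90.0, -0.0, 3.6]
contact_force: [0.0, 0.0, -0.3]
gripper_width: 0.0597
```

```bash
python3 - <<'E'
from nest import *
st=r.get_state();P,p,d=shot("wrist","w26")
print(st['tcp_pos'],st['eef_rot'])
m=p.min(2)>215
for rc in rects(m,(250,150,400,300),300):
    W=rectplane(P,rc,.06);print(rc,W,tool(st,np.r_[W[0],.06]),depthpt(P,rc[0],d)[:,2])
E
```

```text
[ 0.65293526 -0.09390958  0.21186619] [-8.99944478e+01 -4.83249302e-02  3.63507857e+00]
((384.5, 235.5), (19.0, 29.0), 90.0) (array([ 0.6537, -0.0459], dtype=float32), array([0.0219, 0.0149], dtype=float32), 93.7) [[0.00367899 0.15187399 0.04784979]] [0.03276388]
((316.5, 229.5), (77.0, 47.0), 90.0) (array([ 0.653 , -0.0978], dtype=float32), array([0.0598, 0.0347], dtype=float32), 4.4) [[-0.00031014  0.15186561 -0.00390141]] [0.05905593]
```

View pics/w26.png

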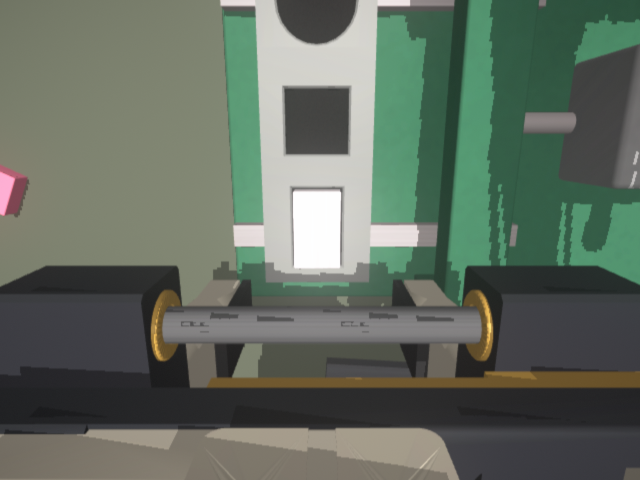

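Centred in x, so I need tz −0.004. Then descend to TCP z 0.070.

Request:
apply_moves(deltas=[{"tx": 0,"ty": 0.03,"tz": -0.0039,"turn": 0,"gripper": 0.06},{"tx": 0,"ty": 0.07,"tz": -0.0039,"turn": 0,"gripper": 0.06},{"tx": 0,"ty": 0.1,"tz": -0.0039,"turn": 0,"gripper": 0.06},{"tx": 0,"ty": 0.12,"tz": -0.0039,"turn": 0,"gripper": 0.06},{"tx": 0,"ty": 0.128,"tz": -0.0039,"turn": 0,"gripper": 0.06}])

```text
time_s: 40.55
tcp_pos: [0.6519, -0.0984, 0.0811]
eef_rot: [-90.0, 0.2, 3.6]
contact_force: [-0.1, -1.1, 0.5]
gripper_width: 0.0602
```

Request:
apply_moves(deltas=[{"tx": 0,"ty": 0.003,"tz": 0,"turn": 0,"gripper": 0.06},{"tx": 0,"ty": 0.007,"tz": 0,"turn": 0,"gripper": 0.06},{"tx": 0,"ty": 0.011,"tz": 0,"turn": 0,"gripper": 0.06},{"tx": 0,"ty": 0.0135,"tz": 0,"turn": 0,"gripper": 0.055},{"tx": 0,"ty": 0.0135,"tz": 0,"turn": 0,"gripper": 0.05}])

```text
time_s: 41.05
tcp_pos: [0.6532, -0.099, 0.0699]
eef_rot: [-90.0, -0.0, 3.5]
contact_force: [0.4, 0.2, -0.4]
gripper_width: 0.0524
```

Request:
apply_moves(deltas=[{"tx": 0,"ty": 0,"tz": 0,"turn": 0,"gripper": 0.045},{"tx": 0,"ty": 0,"tz": 0,"turn": 0,"gripper": 0.03},{"tx": 0,"ty": 0,"tz": 0,"turn": 0,"gripper": 0.03},{"tx": 0,"ty": 0,"tz": 0,"turn": 0,"gripper": 0.03},{"tx": 0,"ty": 0,"tz": 0,"turn": 0,"gripper": 0.03}], newtons=30)

```text
time_s: 41.55
tcp_pos: [0.6533, -0.099, 0.07]
eef_rot: [-90.0, -0.0, 3.5]
contact_force: [-0.3, -0.8, 1.1]
gripper_width: 0.0353
```

Request:
apply_moves(deltas=[{"tx": 0,"ty": -0.006,"tz": 0,"turn": 0,"gripper": 0.03},{"tx": 0,"ty": -0.03,"tz": 0,"turn": 0,"gripper": 0.03},{"tx": 0,"ty": -0.07,"tz": 0,"turn": 0,"gripper": 0.03},{"tx": 0,"ty": -0.115,"tz": 0,"turn": 0,"gripper": 0.03},{"tx": -0.004,"ty": -0.155,"tz": 0.02,"turn": 0.01,"gripper": 0.03}])

```text
time_s: 42.05
tcp_pos: [0.648, -0.0807, 0.2269]
eef_rot: [-90.0, -0.0, 2.9]
contact_force: [1.7, 0.6, -1.2]
gripper_width: 0.0354
```

Request:
apply_moves(deltas=[{"tx": -0.01,"ty": 0,"tz": 0.04,"turn": 0.02,"gripper": 0.03},{"tx": -0.021,"ty": 0,"tz": 0.085,"turn": 0.05,"gripper": 0.03},{"tx": -0.032,"ty": 0,"tz": 0.13,"turn": 0.08,"gripper": 0.03},{"tx": -0.043,"ty": 0,"tz": 0.175,"turn": 0.11,"gripper": 0.03},{"tx": -0.053,"ty": 0,"tz": 0.22,"turn": 0.14,"gripper": 0.03}])

```text
time_s: 42.55
tcp_pos: [0.5826, 0.1391, 0.2252]
eef_rot: [-90.0, -0.0, -5.1]
contact_force: [0.3, 1.3, -1.4]
gripper_width: 0.0353
```

```bash
python3 - <<'E'
from nest import *
st=r.get_state()
print(st['tcp_pos'],st['eef_rot'],st['gripper_width'],st['contact_force'])
y=np.radians(st['eef_rot'][2]);
for t in((.525,.3159),):
    dx,dy=np.array(t)-st['tcp_pos'][:2];print("tx",dx*np.cos(y)+dy*np.sin(y),"tz",-dx*np.sin(y)+dy*np.cos(y),"turn",y-np.radians(-11.4))
E
```

```text
[0.58259905 0.13911395 0.22518576] [-8.99884351e+01 -6.42425921e-03 -5.13781352e+00] 0.03532365865560995 [ 0.300932    1.33577397 -1.41097874]
tx -0.0731991102668068 tz 0.17091766162998853 turn 0.10929577245485994
```

Request:
apply_moves(deltas=[{"tx": -0.018,"ty": 0,"tz": 0.042,"turn": 0.025,"gripper": 0.03},{"tx": -0.035,"ty": 0,"tz": 0.082,"turn": 0.05,"gripper": 0.03},{"tx": -0.051,"ty": 0,"tz": 0.12,"turn": 0.075,"gripper": 0.03},{"tx": -0.065,"ty": 0,"tz": 0.152,"turn": 0.095,"gripper": 0.03},{"tx": -0.073,"ty": 0,"tz": 0.17,"turn": 0.109,"gripper": 0.03}])

```text
time_s: 43.05
tcp_pos: [0.5247, 0.3158, 0.2249]
eef_rot: [-90.0, 0.0, -11.2]
contact_force: [-0.1, -1.2, -1.3]
gripper_width: 0.0356
```

Request:
apply_moves(deltas=[{"tx": 0,"ty": 0.03,"tz": 0,"turn": 0,"gripper": 0.03},{"tx": 0,"ty": 0.065,"tz": 0,"turn": 0,"gripper": 0.03},{"tx": 0,"ty": 0.095,"tz": 0,"turn": 0,"gripper": 0.03},{"tx": 0,"ty": 0.115,"tz": 0,"turn": 0,"gripper": 0.03},{"tx": 0,"ty": 0.125,"tz": 0,"turn": 0,"gripper": 0.03}])

```text
time_s: 43.55
tcp_pos: [0.5249, 0.3126, 0.0978]
eef_rot: [-90.2, 0.1, -11.3]
contact_force: [0.4, 0.7, -0.1]
gripper_width: 0.0358
```

Request:
apply_moves(deltas=[{"tx": 0,"ty": 0.003,"tz": 0,"turn": 0,"gripper": 0.03},{"tx": 0,"ty": 0.003,"tz": 0,"turn": 0,"gripper": 0.03},{"tx": 0,"ty": 0.003,"tz": 0,"turn": 0,"gripper": 0.03},{"tx": 0,"ty": 0.003,"tz": 0,"turn": 0,"gripper": 0.03},{"tx": 0,"ty": 0.003,"tz": 0,"turn": 0,"gripper": 0.03}])

```text
time_s: 44.05
tcp_pos: [0.5262, 0.3137, 0.0977]
eef_rot: [-89.9, -0.0, -11.3]
contact_force: [0.5, -0.9, -1.9]
gripper_width: 0.0356
```

```bash
python3 - <<'E'
from rail import *
st=r.get_state();P,p,d=shot("wrist","w27")
print(st['tcp_pos'],st['eef_rot'],st['contact_force'],st['gripper_width'])
for o in rail(P,p,st,range(30,240,20),250,400): print(*o)
zt=st['tcp_pos'][2]-.010
e=edges(p.min(2)[275,250:400],170)+250;print(e,tool(st,plane(P,[(e[0],275),(e[-1],275)],zt)))
E
```

```text
[0.5262137  0.31374301 0.09768588] [-8.99249513e+01 -4.54678597e-02 -1.13004630e+01] [ 0.50191866 -0.85598689 -1.87809068] 0.035562102805196914
30 295.4 355.6 -0.115 -0.0121 0.0153 0.0016
150 296.6 353.0 -0.0619 -0.0123 0.0152 0.0015
190 297.4 352.4 -0.0424 -0.0122 0.0153 0.0016
210 297.5 351.5 -0.0322 -0.0123 0.0151 0.0014
[277.34939759 365.9010989 ] [[-0.01407472  0.00996544 -0.0178669 ]
 [-0.01408273  0.01001198  0.01766749]]
```

View pics/w27.png

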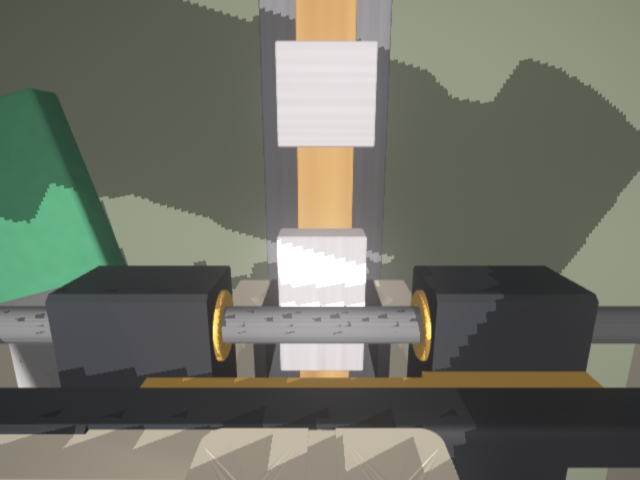

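Request:
apply_moves(deltas=[{"tx": 0,"ty": 0.006,"tz": 0.0015,"turn": 0,"gripper": 0.03},{"tx": 0,"ty": 0.013,"tz": 0.0015,"turn": 0,"gripper": 0.03},{"tx": 0,"ty": 0.019,"tz": 0.0015,"turn": 0,"gripper": 0.03},{"tx": 0,"ty": 0.023,"tz": 0.0015,"turn": 0,"gripper": 0.03},{"tx": 0,"ty": 0.0245,"tz": 0.0015,"turn": 0,"gripper": 0.03}])

```text
time_s: 44.6
tcp_pos: [0.5259, 0.3146, 0.0713]
eef_rot: [-90.1, 0.0, -11.3]
contact_force: [-0.3, 0.0, -1.4]
gripper_width: 0.0358
```

Request:
apply_moves(deltas=[{"tx": 0,"ty": 0,"tz": 0,"turn": 0,"gripper": 0.03},{"tx": 0,"ty": 0,"tz": 0,"turn": 0,"gripper": 0.03},{"tx": 0,"ty": 0,"tz": 0,"turn": 0,"gripper": 0.03},{"tx": 0,"ty": 0,"tz": 0,"turn": 0,"gripper": 0.03},{"tx": 0,"ty": 0,"tz": 0,"turn": 0,"gripper": 0.03}])

```text
time_s: 45.1
tcp_pos: [0.5262, 0.315, 0.0725]
eef_rot: [-90.0, -0.0, -11.3]
contact_force: [0.2, 0.4, -2.0]
gripper_width: 0.0354
```

```bash
python3 - <<'E'
from rail import *
st=r.get_state();P,p,d=shot("wrist","w28")
print(st['tcp_pos'],st['eef_rot'],st['contact_force'],st['gripper_width'])
for o in rail(P,p,st,range(130,240,15),250,400): print(*o)
E
```

```text
[0.52624335 0.31498525 0.07247042] [-8.99817331e+01 -1.03147613e-02 -1.12962966e+01] [ 0.22372513  0.4014174  -1.95258096] 0.03536120950223839
160 290.6 354.6 -0.0583 -0.0134 0.014 0.0003
175 290.9 354.4 -0.0519 -0.0134 0.0141 0.0003
190 291.3 354.0 -0.0454 -0.0133 0.014 0.0004
205 291.5 353.6 -0.0388 -0.0134 0.014 0.0003
220 291.6 353.4 -0.0321 -0.0135 0.014 0.0003
```

Request:
apply_moves(deltas=[{"tx": 0,"ty": 0.002,"tz": 0.0004,"turn": 0,"gripper": 0.03},{"tx": 0,"ty": 0.004,"tz": 0.0004,"turn": 0,"gripper": 0.03},{"tx": 0,"ty": 0.0055,"tz": 0.0004,"turn": 0,"gripper": 0.03},{"tx": 0,"ty": 0.006,"tz": 0.0004,"turn": 0,"gripper": 0.03},{"tx": 0,"ty": 0.0065,"tz": 0.0004,"turn": 0,"gripper": 0.03}])

```text
time_s: 45.65
tcp_pos: [0.5261, 0.3152, 0.066]
eef_rot: [-90.0, 0.0, -11.3]
contact_force: [-3.1, -1.7, 6.9]
gripper_width: 0.0355
```

Request:
apply_moves(deltas=[{"tx": 0,"ty": 0.0002,"tz": 0,"turn": 0,"gripper": 0.03},{"tx": 0,"ty": 0.0004,"tz": 0,"turn": 0,"gripper": 0.03},{"tx": 0,"ty": 0.0004,"tz": 0,"turn": 0,"gripper": 0.03}])

```text
time_s: 45.95
tcp_pos: [0.5261, 0.3152, 0.066]
eef_rot: [-90.0, -0.0, -11.3]
contact_force: [-3.4, -1.0, 4.7]
gripper_width: 0.0355
```

In contact with the rail. Release and retreat.

Request:
apply_moves(deltas=[{"tx": 0,"ty": -0.0002,"tz": 0,"turn": 0,"gripper": 0.04},{"tx": 0,"ty": -0.0002,"tz": 0,"turn": 0,"gripper": 0.047},{"tx": 0,"ty": -0.0002,"tz": 0,"turn": 0,"gripper": 0.055},{"tx": 0,"ty": -0.0002,"tz": 0,"turn": 0,"gripper": 0.058},{"tx": 0,"ty": -0.0002,"tz": 0,"turn": 0,"gripper": 0.058}])

```text
time_s: 46.45
tcp_pos: [0.5263, 0.3153, 0.0655]
eef_rot: [-90.0, 0.0, -11.3]
contact_force: [-0.7, -0.3, -0.3]
gripper_width: 0.0572
```

Request:
apply_moves(deltas=[{"tx": 0,"ty": -0.01,"tz": 0,"turn": 0,"gripper": 0.058},{"tx": 0,"ty": -0.03,"tz": 0,"turn": 0,"gripper": 0.058},{"tx": 0.005,"ty": -0.07,"tz": 0,"turn": 0,"gripper": 0.058},{"tx": 0.015,"ty": -0.11,"tz": 0,"turn": 0,"gripper": 0.058},{"tx": 0.02,"ty": -0.15,"tz": 0,"turn": 0,"gripper": 0.058}])

```text
time_s: 46.95
tcp_pos: [0.5462, 0.3111, 0.2181]
eef_rot: [-90.0, -0.0, -11.3]
contact_force: [1.0, 0.4, 0.2]
gripper_width: 0.0576
```

Request:
apply_moves(deltas=[{"tx": 0,"ty": 0,"tz": 0,"turn": 0,"gripper": 0.058},{"tx": 0,"ty": 0,"tz": 0,"turn": 0,"gripper": 0.058},{"tx": 0,"ty": 0,"tz": 0,"turn": 0,"gripper": 0.058},{"tx": 0,"ty": 0,"tz": 0,"turn": 0,"gripper": 0.058},{"tx": 0,"ty": 0,"tz": 0,"turn": 0,"gripper": 0.058}])

```text
time_s: 47.45
tcp_pos: [0.5455, 0.3111, 0.2146]
eef_rot: [-90.1, 0.1, -11.3]
contact_force: [-0.4, -0.1, 0.9]
gripper_width: 0.058
```

```bash
python3 - <<'E'
from rail import *
st=r.get_state();P,p,d=shot("wrist","w29")
print(st['tcp_pos'],st['eef_rot'],st['contact_force'],st['gripper_width'])
for o in rail(P,p,st,[60,165,172,180,280],270,375): print(*o)
m=p.min(2)>165
for rc in rects(m,(270,60,375,300),500):
    W=rectplane(P,rc,.056);print(rc,W,tool(st,np.r_[W[0],.056]),depthpt(P,rc[0],d)[:,2])
p,d=capture("scene");cv2.imwrite("pics/s4.png",p[:,:,::-1])
E
```

```text
[0.54545618 0.31112853 0.2145678 ] [-9.00886586e+01  5.72013059e-02 -1.12904715e+01] [-0.44313799 -0.0909702   0.91147488] 0.05804744962947014
280 305.8 338.5 0.0477 -0.0132 0.0144 0.0006
((322.0, 218.5), (109.0, 46.0), 90.0) (array([0.5388, 0.3126], dtype=float32), array([0.0854, 0.0342], dtype=float32), -10.4) [[-0.00665714  0.15857412  0.00038518]] [0.054602]
((323.5, 88.0), (56.0, 63.0), 90.0) (array([0.4454, 0.3322], dtype=float32), array([0.044 , 0.0374], dtype=float32), 78.8) [[-0.1020869   0.15866794  0.00131988]] [0.05487441]
```

View pics/w29.png

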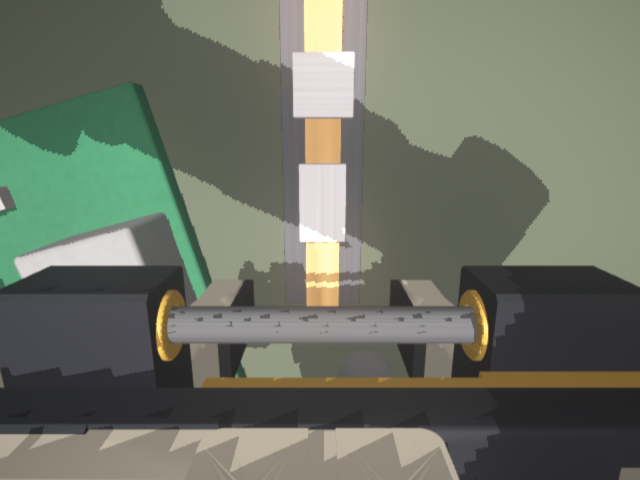

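View pics/s4.png

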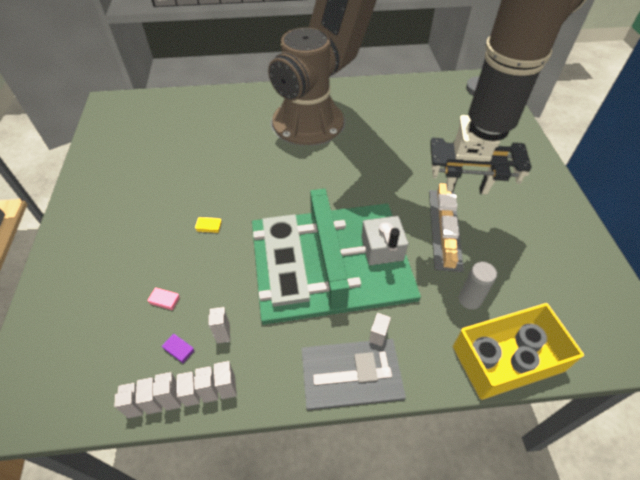

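Request:
apply_moves(deltas=[{"tx": 0,"ty": -0.03,"tz": -0.02,"turn": 0,"gripper": 0.058},{"tx": 0,"ty": -0.05,"tz": -0.06,"turn": 0,"gripper": 0.058},{"tx": 0,"ty": -0.05,"tz": -0.11,"turn": 0,"gripper": 0.058},{"tx": 0,"ty": -0.05,"tz": -0.16,"turn": 0,"gripper": 0.058},{"tx": 0,"ty": -0.05,"tz": -0.21,"turn": 0,"gripper": 0.058}])

```text
time_s: 48.05
tcp_pos: [0.504, 0.1039, 0.2656]
eef_rot: [-90.0, -0.0, -11.3]
contact_force: [1.2, -1.1, 0.2]
gripper_width: 0.058
```

Request:
apply_moves(deltas=[{"tx": 0,"ty": 0,"tz": -0.05,"turn": 0,"gripper": 0.058},{"tx": 0,"ty": 0,"tz": -0.1,"turn": 0,"gripper": 0.058},{"tx": 0,"ty": 0,"tz": -0.15,"turn": 0,"gripper": 0.058},{"tx": 0,"ty": 0,"tz": -0.19,"turn": 0,"gripper": 0.058},{"tx": 0,"ty": 0,"tz": -0.21,"turn": 0,"gripper": 0.058}])

```text
time_s: 48.55
tcp_pos: [0.4624, -0.103, 0.2656]
eef_rot: [-90.0, -0.0, -11.4]
contact_force: [0.3, 0.2, 1.1]
gripper_width: 0.0576
```

Request:
apply_moves(deltas=[{"tx": 0,"ty": 0,"tz": 0,"turn": 0,"gripper": 0.058},{"tx": 0,"ty": 0,"tz": 0,"turn": 0,"gripper": 0.058},{"tx": 0,"ty": 0,"tz": 0,"turn": 0,"gripper": 0.058},{"tx": 0,"ty": 0,"tz": 0,"turn": 0,"gripper": 0.058},{"tx": 0,"ty": 0,"tz": 0,"turn": 0,"gripper": 0.058}])

```text
time_s: 49.05
tcp_pos: [0.4638, -0.0998, 0.2655]
eef_rot: [-90.0, 0.0, -11.2]
contact_force: [-0.6, 1.1, -0.1]
gripper_width: 0.0578
```

```bash
python3 - <<'E'
from rail import *
P,p,d=shot("top","t9");cv2.imwrite("pics/t9c.png",cv2.resize(p[140:390,100:300],None,fx=2.4,fy=2.4,interpolation=cv2.INTER_CUBIC))
q,_=capture("scene");cv2.imwrite("pics/s9.png",q[:,:,::-1])
a=cv2.imread("pics/top0.png").astype(int);print(r.get_state()['tcp_pos'],r.get_state()['time_s'])
hs=cv2.cvtColor(p,cv2.COLOR_BGR2HSV)
m=(p.min(2)>225)
for rc in rects(m,(130,220,200,380),100): print(rc,rectplane(P,rc,.056))
E
```

```text
[ 0.46371529 -0.09994369  0.26549304] 49.15
((146.58824157714844, 327.1470947265625), (23.040882110595703, 24.25356101989746), 14.03624439239502) (array([0.443 , 0.3312], dtype=float32), array([0.046 , 0.0449], dtype=float32), -11.3)
((157.5294189453125, 283.8823547363281), (18.91777801513672, 32.01470184326172), 14.03624439239502) (array([0.5265, 0.3141], dtype=float32), array([0.0617, 0.0372], dtype=float32), -11.4)
```

View pics/t9.png

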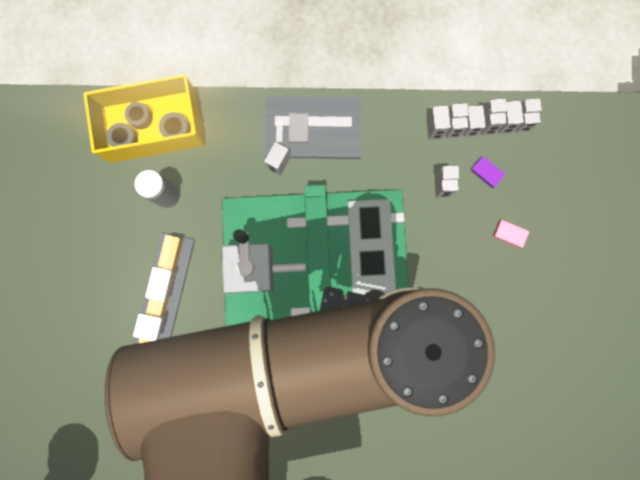

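View pics/s9.png

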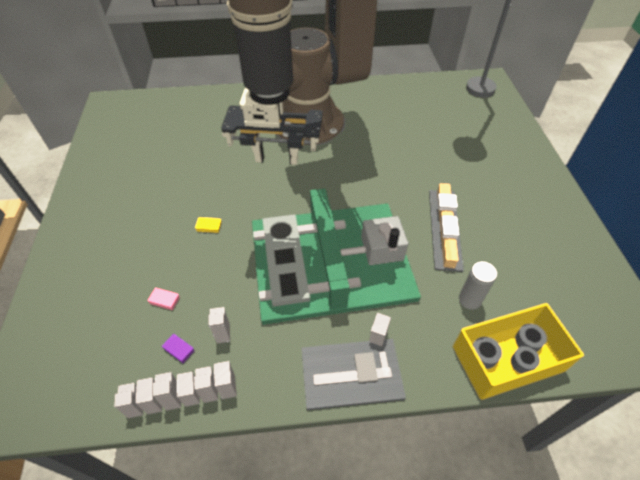

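```bash
python3 -c "
from plant import r
print(r.close_job())"
```

```text
the job is handed in; nothing more can be done
None
```

The job is done and handed in at about 49 s. The bench held two blanks, the square and the oblong; no disc was visible in any view.

**What I did:**
- I seated both blanks in their own nests; their tops read about 60 mm.
- I wound the crank clockwise to its firm stop, with the plate about 105 mm in and the blanks still in their nests. I then wound it back to the out stop.
- I laid both blanks flat on the rail.

**Last checks:**
- The wrist camera put both blanks within about 0.5 mm of the rail's centre line. Each was aligned with the rail, and they were about 33 mm apart. The top view showed the same.
- The wrist camera's depth put their tops near 56 mm.
- The soft jaws, the oil can and the coloured look-alikes looked unmoved in the final pictures.

**What disagreed or went wrong:**
- The crank was about 16° past its zero at the start, so I reached the inner stop earlier than planned. The wrist force rose to about 42 N and the post spread the fingers for about half a second before I eased off. That load was on the fingers, well under the 120 N wrist limit.
- Early top and scene readings of the square were about 4 mm off from shadow, so I used the wrist-camera reading.

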